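# Load the tacking carriage and index it under the weld shield

## Robot

A 7-joint arm with a two-finger parallel gripper is mounted at the origin on a cart in front of the work surface, level with it; the furniture and walls round the work are solid. World frame = base frame: x ahead of the robot, y to its left, z up, the work surface at z = 0. Lengths are in m, angles in degrees, forces in N, time in s.
With the tool pointing down it reaches from about 0.425 to 0.95 m from the base axis. Payload 16.7 kg.
Tool frame: the origin (TCP) lies midway between the tips of the shut fingers; the grasp point (between the pads) lies arm.tcp_to_grasp behind it (arm.tcp_to_grasp is the distance from the TCP to the grasp point, in m); z points along the fingers, y is the line along which they close (so a half turn about z gives the same grasp; the last joint's range is limited). The gripper opens to 94 mm and grips with 3 to 60 N. Pads are 16 mm wide; open, the fingers measure 119 mm over their backs; the gripper's body (75 mm by 177 mm) begins 78 mm behind the grasp point.
Start: joints at [-83.394, 24.414, 4.234, 92.017, -1.954, 63.644, -3.845], TCP at [0.177, 0.651, 0.205] pointing down, gripper open.
Joint ranges: [-163.25, 163.25], [-28.42, 122.38], [-70.27, 78.77], [12.13, 141.07], [-58.53, 238.53], [9.26, 117.41], [-156.51, 156.51]. Speed limits (degrees/s): [108.29, 108.29, 136.94, 136.94, 172.46, 172.46, 172.46].

## Interface

Orientations are given as [roll, pitch, yaw] about the fixed x, y, z axes, in that order (R = Rz(yaw) Ry(pitch) Rx(roll)).
In Python, from cell import arm gives the robot as it stands.
- The arm moves only by the tool jog_arm, never from a script. Its argument "increments" is a list of rows, each an object of numbers: "tx", "ty", "tz": the shift along the tool's x, y, z as a fraction of full scale; "wx", "wy", "wz": the turn, a rotation vector about the tool's x, y, z as a fraction of full scale; "gripper": the opening, from 0 (shut) to 1 (fully open). A call has 1 to 20 rows; each row is the pose to reach, as a shift and turn from the pose commanded when the call began, along the tool's axes at that moment; what a row does not reach only later rows make up. Full scale, the value 1, is 40 cm for a shift and 30 degrees for a turn. A row lasts 1/8 s, in which the tool goes at most 62.5 mm and 10.7 degrees, less where a joint would pass 70% of its speed; a pose out of reach is approached as far as the arm can. A call with a number of a shift or a turn outside -1 to 1 is refused whole. A call with a gripper value outside its range is refused whole. The fingers move at their own pace and stop on an object; "force" is the grip in N (left out, the last holds). Time passes only in rows, so rows that repeat a pose let the fingers close. It gives the time, the measured TCP pose, the force, the opening and the grip force at its end, in the units of the state.
- arm.get_obs(): the state, without advancing time (a new reading comes with each control period).
- arm.capture(name): name is "scene" or "top" or "wrist"; returns the picture (400x640x3 uint8, blue, green, red); there is no depth.
- arm.camera_model(name): a dict with "fovy" (degrees; the focal length in pixels is half the picture's height over the tangent of half this angle, whatever the lens; pixels are square), "cx", "cy" (the principal point, pixels), "T" (4x4, takes a point from camera to world coordinates). Camera axes: x right, y up, looking along -z (the intrinsics and any distortion apply to the point x, -y, -z); pixel columns grow to the right and rows downward; lengths in m; the calibration is good to about 2 mm. A picture is of the moment at which its call begins: read the wrist's pose just before it. camera_model takes no time and is no camera call; for the wrist camera it gives the pose at the moment of the call.
- arm.finish_job(): hands the job in; it is judged then, once.
The state is a dict: "t": time; "joint_pos": joint angles; "joint_vel": joint speeds; "joint_torque": joint torques, N m; "eef_pos": TCP position; "tcp_rot": TCP orientation; "wrist_force": force on the tool from outside, world axes, zero at the start; "moment": the same for the moment, N m; "width": finger opening in m; "finger_force": force on a finger pad.
Only numpy, scipy, OpenCV 4.12 (cv2) and the standard library are available. Lean on these libraries where they do the work, as an engineer would, in place of code of your own. Each camera call takes 0.05 s, during which the arm holds its last target. There are 200 camera calls.

## Task

Lay the slim mitred tube offcut lengthwise in the two saddles of the blue carriage, swing the red-balled hold-down over so its copper foot rests on the tube, then push the carriage along its rail to the next station, the first one under the amber weld shield, so that it clicks into the detent there and does not run on past it towards the second. Leave the other loose things on the bench where they are.

Things in the scene. Friction and masses are not known exactly. Their poses are not given: they have to be found in the camera images.
- tube_mid (a point): Centre of the slim tube to load: light grey loose mitred offcut, 35 mm in diameter, 120 mm long, 0.12 kg, lying on the bench left of the rig, centre 17.5 mm above it. y runs along the tube; either way round will do. It does not roll. The other, fatter and shorter offcut does not fit.
- cradle (a point): On the blue carriage: where the centre of the seated tube belongs, 65.5 mm above the bench. x runs along the rail away from the robot (the way to push), y to its left, z up; the tube lies along x. Two U saddles, 12 mm long, at x = -45 and +24 mm: floor 17.5 mm below this point, walls 40 mm apart, flared mouths up to 12 mm above it, 64 mm over all.
- pivot (a point): Pivot of the hold-down on the carriage, 42 mm to +x and 42 mm to +y of the cradle point, 91 mm above the bench, between two cheeks 23 mm wide over all. Grip the tube about 20 mm to the -x side of its middle when laying it in, to keep the gripper clear of the open arm. An end stop at x = +68 mm from the cradle point limits the tube; centre it within about 10 mm.
- push_pad (a point): Middle of the rubber pad on the push plate at the carriage's near end (78 mm to -x of the cradle point), 64 mm above the bench; axes as the cradle's: push here along +x. The plate is 60 mm wide and reaches from 38 to 80 mm above the bench; the carriage plate below it is 98 mm wide.
- shield_edge (a point): Middle of the lower front edge of the amber weld shield, 116 mm above the bench; x along the rail. Shield 150 mm wide, 195 mm deep, roof at 153 mm, a spigot on it to 206 mm. At the goal station the push pad is 8 mm in front of this edge: an upright gripper would strike the shield first, so lean the tool 30 to 45 degrees, fingertips ahead.
- carriage (a joint): Carriage position along its rail, m: 0 load station (start), 0.165 first tacking station under the shield (goal), 0.205 second tacking station, 0.21 end of travel. A spring roller drops into a notch at each: about 8 N pushes it out, 1 to 2 N moves it between notches; within about 6 mm of a station it pulls itself in when let go. Carriage 0.75 kg.
- holddown (a joint): Angle of the hold-down arm, rad. 0: level, copper foot on a tube in the cradle (without a tube it sinks to -0.25); up to 1.95: open, leaning to the left against its stop (start). Axis along the rail through the pivot. Pushed to the right past upright (1.57) it falls onto the tube by its own weight and stays. Standing open it is too tall to pass under the shield.
- handle (a point): Centre of the red 20 mm ball at the end of the hold-down, 80 mm from the pivot; open it is about 165 mm above the bench and about 72 mm to the left of the rail. The arm is a steel bar 12 mm wide (along the rail), 10 mm thick, weighing 0.09 kg; a light push to the right on the ball or bar swings it.
- fat_tube: Bystander: the fatter grey tube offcut, 44 mm in diameter, 90 mm long, origin in the middle of its underside, y along it. Not to be moved.
- lamp: Bystander: small black work lamp, 32 x 66 x 42 mm, origin in the middle of its underside.
- magnet: Bystander: red arrow-shaped welding magnet, 50 x 100 x 16 mm, origin in the middle of its underside.
- dropout: Bystander: white milled plate, 44 x 80 x 8 mm, origin in the middle of its underside.
- discs: Bystander: stack of dark cutting discs, 118 mm across, 12 mm high, origin in the middle of its underside.
- flux: Bystander: round green tin with a pale lid, 75 mm across, 48 mm high, origin in the middle of its underside.

How it is judged:
By the outcome, as a careful person would: the job done as asked, in the order asked, and still so for the second after the job is handed in, with the robot touching nothing.
It also fails if it takes over 69 s, if anything falls off the work surface, if the arm or the gripper's body presses on something with over 40 N, if the wrist force passes 120 N, or if a joint passes its speed limit or range.

## Working session

There is one attempt and no reset: what is moved stays moved. The work goes in short steps, Python scripts to look and compute and a tool call to move; the robot and the scene stay as the last step left them, time stands still between calls to the robot, and variables do not carry over. Pictures are saved under pics/ and viewed, at most 10 in all, crops included, and the job is handed in when it is done.

Besides the shell and the picture viewer there is one more tool, called after "Emit:" as name(argument=value, ...) on one line, values as JSON. jog_arm: Moves the arm, as the interface text tells. Shift numbers are shares of 40 cm and turn numbers shares of 30 degrees, none past 1 either way. Its arguments: {"type":"object","properties":{"increments":{"type":"array","items":{"type":"object","properties":{"tx":{"type":"number","minimum":-1,"maximum":1},"ty":{"type":"number","minimum":-1,"maximum":1},"tz":{"type":"number","minimum":-1,"maximum":1},"wx":{"type":"number","minimum":-1,"maximum":1},"wy":{"type":"number","minimum":-1,"maximum":1},"wz":{"type":"number","minimum":-1,"maximum":1},"gripper":{"type":"number"}}}},"force":{"type":"number"}},"required":["increments"]}

```bash
ls; mkdir -p pics; python3 - <<'E'
from cell import arm
import cv2
o=arm.get_obs(); print(o['t'],o['eef_pos'],o['tcp_rot'],o['width'],arm.tcp_to_grasp)
for n in ['scene','top','wrist']:
    m=arm.camera_model(n); print(n,m)
    cv2.imwrite(f'pics/{n}0.png',arm.capture(n))
E
```

```text
pics
0.0 [0.17658669 0.65102574 0.20475589] [-1.79925217e+02  6.03230181e-03  1.64824818e+02] 0.0942137580212304 0.0188
scene {'fovy': 44.715948902280616, 'cx': 318.41567653157193, 'cy': 197.4069687535545, 'T': array([[ 0.50426833,  0.50777918, -0.6984796 , -0.53571591],
       [-0.86352653,  0.29093943, -0.41191769, -0.57745295],
       [-0.00594797,  0.81087271,  0.58519233,  0.99077227],
       [ 0.        ,  0.        ,  0.        ,  1.        ]])}
top {'fovy': 51.38812956045051, 'cx': 324.85813701047084, 'cy': 197.92067697695558, 'T': array([[-0.01796303,  0.99590233, -0.08863345,  0.42429006],
       [-0.99976736, -0.01894964, -0.01030241,  0.06034968],
       [-0.01193977,  0.08842776,  0.99601103,  1.45783039],
       [ 0.        ,  0.        ,  0.        ,  1.        ]])}
wrist {'fovy': 59.922070798633634, 'cx': 318.9889227889325, 'cy': 203.01415955024873, 'T': array([[ 0.26210099, -0.92953415, -0.25936332,  0.10091447],
       [ 0.96503964,  0.25210858,  0.07169214,  0.67134698],
       [-0.00125257, -0.26908647,  0.96311521,  0.38438597],
       [ 0.        ,  0.        ,  0.        ,  1.        ]])}
```

View pics/top0.png

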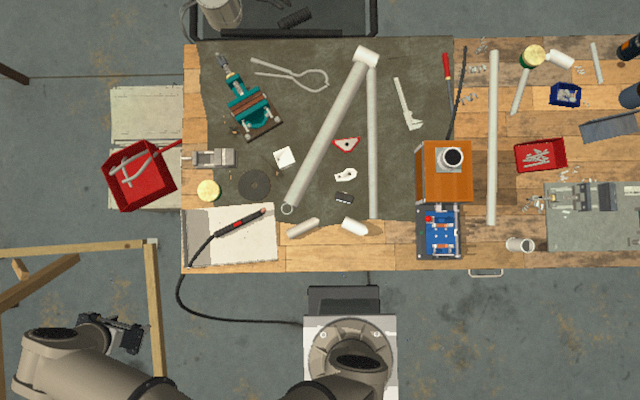

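View pics/scene0.png

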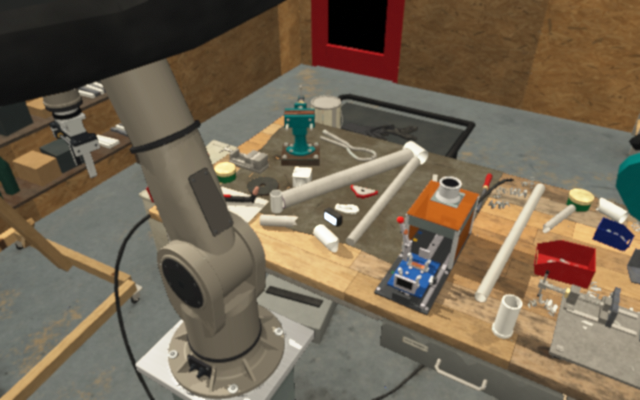

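The top view shows a longer, slimmer offcut at about (302,228), a fatter one at (354,226), the blue carriage at about (440,232), its red ball at (429,219), and the shield at (445,170). Next I'll zoom in and measure.

```bash
cat > h.py <<'E'
import numpy as np, cv2
from cell import arm
def ray(n,uv,m=None):
    m=m or arm.camera_model(n); f=200/np.tan(np.radians(m['fovy']/2))
    d=np.array([(uv[0]-m['cx'])/f,-(uv[1]-m['cy'])/f,-1]); T=m['T']
    return T[:3,3],T[:3,:3]@d
def plane(n,uv,z,m=None):
    o,d=ray(n,uv,m); return o+d*(z-o[2])/d[2]
def proj(n,p,m=None):
    m=m or arm.camera_model(n); f=200/np.tan(np.radians(m['fovy']/2)); T=m['T']
    q=T[:3,:3].T@(np.array(p)-T[:3,3]); return np.array([m['cx']-f*q[0]/q[2],m['cy']+f*q[1]/q[2]])
def blobs(im,lo,hi,box,amin=20):
    x0,y0,x1,y1=box; h=cv2.cvtColor(im[y0:y1,x0:x1],cv2.COLOR_BGR2HSV); k=cv2.inRange(h,np.array(lo),np.array(hi))
    cs=cv2.findContours(k,cv2.RETR_EXTERNAL,cv2.CHAIN_APPROX_NONE)[0]
    return [c+np.array([x0,y0]) for c in cs if cv2.contourArea(c)>amin]
E
python3 - <<'E'
from h import *
im=cv2.imread('pics/top0.png')
a=cv2.resize(im[205:245,275:385],None,fx=7,fy=7,interpolation=cv2.INTER_CUBIC)
b=cv2.resize(im[195:265,405:475],None,fx=4.5,fy=4.5,interpolation=cv2.INTER_CUBIC)
c=np.zeros((600,780,3),np.uint8); c[:280,:770]=a; c[283:598,:315]=b
s=cv2.imread('pics/scene0.png'); d=cv2.resize(s[205:310,370:450],None,fx=3,fy=3,interpolation=cv2.INTER_CUBIC); c[283:598,330:570]=d
cv2.imwrite('pics/z1.png',c)
for n in [('top',(302,228),.0175),('top',(354,226),.022),('top',(429,219),.165)]: print(n,plane(*n))
for c in blobs(im,[100,120,80],[125,255,255],(405,195,480,270)): print('blue',cv2.boundingRect(c),cv2.minAreaRect(c))
for c in blobs(im,[5,150,80],[20,255,255],(405,130,480,210)): print('amber',cv2.boundingRect(c),cv2.minAreaRect(c))
for lo in ([0,0,130],[0,0,150],[0,0,170]):
  for c in blobs(im,lo,[180,50,255],(275,205,385,245)): print('tube',lo,cv2.minAreaRect(c))
E
```

```text
('top', (302, 228), 0.0175) [0.44953214 0.15618063 0.0175    ]
('top', (354, 226), 0.022) [ 0.45306977 -0.02342123  0.022     ]
('top', (429, 219), 0.165) [ 0.46761736 -0.24783687  0.165     ]
blue (436, 248, 12, 5) ((441.5, 250.0), (4.0, 11.0), 90.0)
blue (426, 224, 29, 31) ((440.0, 239.0), (30.0, 28.0), 90.0)
blue (425, 211, 29, 12) ((439.0, 216.5), (11.0, 28.0), 90.0)
amber (416, 149, 7, 52) ((418.6190185546875, 174.49716186523438), (50.91414260864258, 5.926891326904297), 88.63607025146484)
amber (424, 140, 50, 62) ((448.5, 170.5), (61.0, 49.0), 90.0)
tube [0, 0, 130] ((303.1000061035156, 226.70004272460938), (9.391485214233398, 35.329872131347656), 63.43495178222656)
tube [0, 0, 130] ((354.70001220703125, 226.6000213623047), (26.832813262939453, 12.074766159057617), 26.56505012512207)
tube [0, 0, 130] ((373.0, 211.5), (13.0, 8.0), 90.0)
tube [0, 0, 130] ((289.0, 209.5), (9.0, 16.0), 90.0)
tube [0, 0, 150] ((354.70001220703125, 226.6000213623047), (26.832813262939453, 12.074766159057617), 26.56505012512207)
tube [0, 0, 150] ((302.8000183105469, 226.6000213623047), (8.049844741821289, 34.882659912109375), 63.43495178222656)
tube [0, 0, 150] ((372.5, 211.5), (13.0, 7.0), 90.0)
tube [0, 0, 170] ((354.60003662109375, 226.80001831054688), (26.832813262939453, 11.627553939819336), 26.56505012512207)
tube [0, 0, 170] ((302.5000305175781, 226.50003051757812), (7.602631568908691, 34.435447692871094), 63.43495178222656)
tube [0, 0, 170] ((372.0, 211.5), (13.0, 6.0), 90.0)
```

View pics/z1.png

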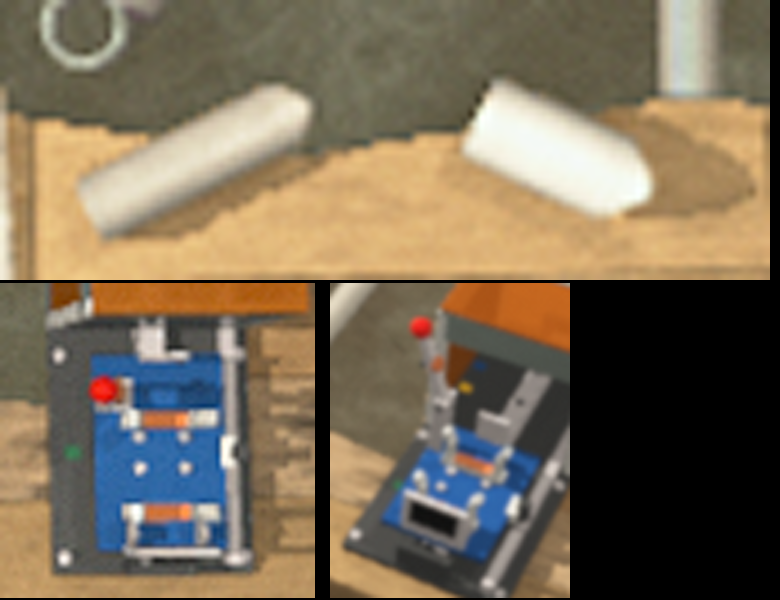

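The crop shows the slim offcut's axis from about (288,235) to (318,220). The saddles' copper liners are at about (442.8,225.4) and (442.8,246). The pictures confirm the rail runs along world x. Next I'll move above the slim tube.

```bash
cat >> h.py <<'E'
from scipy.spatial.transform import Rotation as Ro
def goal(p,rpy,p0=None,rpy0=None):
    o=arm.get_obs(); p0=o['eef_pos'] if p0 is None else p0; rpy0=o['tcp_rot'] if rpy0 is None else rpy0
    A=Ro.from_euler('xyz',rpy0,degrees=True); B=Ro.from_euler('xyz',rpy,degrees=True)
    t=A.inv().apply(np.array(p)-p0)/.4; w=np.degrees((A.inv()*B).as_rotvec())/30
    print('t',t.round(4),'w',w.round(4))
E
python3 - <<'E'
from h import *
for p in [(302.9,227.6),(288,234),(319,220.5)]: print(plane('top',p,.0175))
print(plane('top',(442.8,225.4),.05),plane('top',(442.8,245.9),.05))
goal([.31,.40,.25],[180,0,140]); goal([.45,.156,.22],[180,0,116],[.31,.4,.25],[180,0,140])
E
```

```text
[0.4508557  0.15304758 0.0175    ]
[0.42972867 0.20486165 0.0175    ]
[0.47436696 0.09694122 0.0175    ]
[ 0.44907955 -0.32073867  0.05      ] [ 0.38048507 -0.31778941  0.05      ]
t [-0.4862 -0.5188 -0.1121] w [-1.700e-03  5.000e-04  8.276e-01]
t [-0.6602 -0.2423  0.075 ] w [ 0.  -0.   0.8]
```

Emit:
jog_arm(increments=[{"tx":-0.486,"ty":-0.519,"tz":-0.112,"wz":0.828},{"tx":-0.486,"ty":-0.519,"tz":-0.112,"wz":0.828},{"tx":-0.486,"ty":-0.519,"tz":-0.112,"wz":0.828},{"tx":-0.486,"ty":-0.519,"tz":-0.112,"wz":0.828},{"tx":-0.486,"ty":-0.519,"tz":-0.112,"wz":0.828},{"tx":-0.486,"ty":-0.519,"tz":-0.112,"wz":0.828}])

```text
invalid input at $.increments[0]: expected keys tx, ty, tz, wx, wy, wz, gripper
```

Emit:
jog_arm(increments=[{"tx":-0.66,"ty":-0.242,"tz":0.075,"wz":0.8},{"tx":-0.66,"ty":-0.242,"tz":0.075,"wz":0.8},{"tx":-0.66,"ty":-0.242,"tz":0.075,"wz":0.8},{"tx":-0.66,"ty":-0.242,"tz":0.075,"wz":0.8},{"tx":-0.66,"ty":-0.242,"tz":0.075,"wz":0.8},{"tx":-0.66,"ty":-0.242,"tz":0.075,"wz":0.8},{"tx":-0.66,"ty":-0.242,"tz":0.075,"wz":0.8}])

```text
invalid input at $.increments[0]: expected keys tx, ty, tz, wx, wy, wz, gripper
```

```bash
python3 - <<'E'
from h import *
o=arm.get_obs(); print(o['t'],o['eef_pos'],o['tcp_rot'],o['joint_pos'].round(1) if hasattr(o['joint_pos'],'round') else o['joint_pos'])
m=arm.camera_model('wrist'); im=arm.capture('wrist'); cv2.imwrite('pics/w1.png',im); np.save('w1.npy',m['T'])
print(proj('wrist',[.451,.153,.0175],m))
E
```

```text
0.15 [0.17659473 0.65116174 0.20496763] [-1.79947365e+02  3.16659886e-03  1.64826947e+02] [-83.4  24.4   4.2  92.   -2.   63.6  -3.8]
[ 24.82453851 460.61674959]
```

View pics/w1.png

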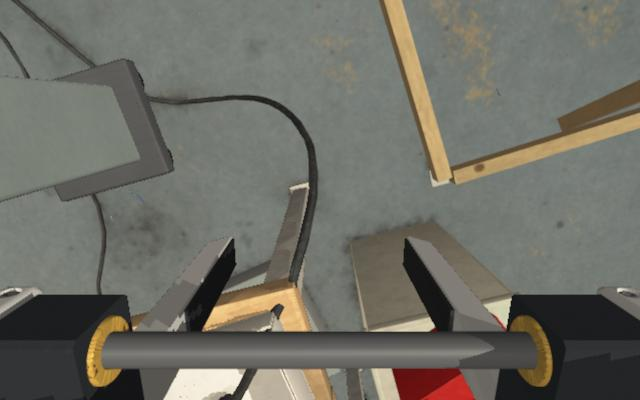

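The wrist view shows only floor because no move was made: every row needs all the keys. The fingers are at about (200,290) and (440,290), and a gripper rod crosses at row 350. I'll resend the move.

Emit:
jog_arm(increments=[{"tx":-0.486,"ty":-0.519,"tz":-0.112,"wx":0,"wy":0,"wz":0.828,"gripper":1},{"tx":-0.486,"ty":-0.519,"tz":-0.112,"wx":0,"wy":0,"wz":0.828,"gripper":1},{"tx":-0.486,"ty":-0.519,"tz":-0.112,"wx":0,"wy":0,"wz":0.828,"gripper":1},{"tx":-0.486,"ty":-0.519,"tz":-0.112,"wx":0,"wy":0,"wz":0.828,"gripper":1},{"tx":-0.486,"ty":-0.519,"tz":-0.112,"wx":0,"wy":0,"wz":0.828,"gripper":1},{"tx":-0.486,"ty":-0.519,"tz":-0.112,"wx":0,"wy":0,"wz":0.828,"gripper":1}])

```text
t: 0.95
eef_pos: [0.3116, 0.398, 0.2511]
tcp_rot: [179.9, -0.0, 139.8]
wrist_force: [0.5, 1.0, -0.3]
width: 0.094
finger_force: 0.0
```

```bash
python3 - <<'E'
from h import *
o=arm.get_obs(); print(o['t'],o['eef_pos'],o['tcp_rot'])
u=np.array([np.cos(np.radians(116)),np.sin(np.radians(116))])
p=np.array([.451,.153])-.05*u
goal([*p,.25],[180,0,116])
E
```

```text
0.95 [0.31157931 0.39804887 0.25109266] [ 1.79932506e+02 -2.07610334e-02  1.39752859e+02]
t [-0.7763 -0.2928  0.0021] w [ 0.0021 -0.0011  0.7918]
```

Emit:
jog_arm(increments=[{"tx":-0.776,"ty":-0.293,"tz":0.002,"wx":0,"wy":0,"wz":0.792,"gripper":1},{"tx":-0.776,"ty":-0.293,"tz":0.002,"wx":0,"wy":0,"wz":0.792,"gripper":1},{"tx":-0.776,"ty":-0.293,"tz":0.002,"wx":0,"wy":0,"wz":0.792,"gripper":1},{"tx":-0.776,"ty":-0.293,"tz":0.002,"wx":0,"wy":0,"wz":0.792,"gripper":1},{"tx":-0.776,"ty":-0.293,"tz":0.002,"wx":0,"wy":0,"wz":0.792,"gripper":1},{"tx":-0.776,"ty":-0.293,"tz":0.002,"wx":0,"wy":0,"wz":0.792,"gripper":1},{"tx":-0.776,"ty":-0.293,"tz":0.002,"wx":0,"wy":0,"wz":0.792,"gripper":1},{"tx":-0.776,"ty":-0.293,"tz":0.002,"wx":0,"wy":0,"wz":0.792,"gripper":1}])

```text
t: 1.95
eef_pos: [0.4719, 0.1123, 0.2493]
tcp_rot: [-180.0, -0.0, 116.3]
wrist_force: [0.9, 0.6, -0.3]
width: 0.0941
finger_force: 0.0
```

```bash
python3 - <<'E'
from h import *
o=arm.get_obs(); print(o['t'],o['eef_pos'],o['tcp_rot'],np.round(o['joint_pos'],1))
m=arm.camera_model('wrist'); im=arm.capture('wrist'); cv2.imwrite('pics/w1.png',im); np.save('w1.npy',m['T'])
print(proj('wrist',[.451,.153,.0175],m))
E
```

```text
1.95 [0.47189947 0.11225159 0.24925704] [-1.79972277e+02 -8.54943892e-04  1.16316841e+02] [-52.9   3.4  33.8 114.2  -2.1  63.    8.2]
[318.75695567 134.73477997]
```

View pics/w1.png

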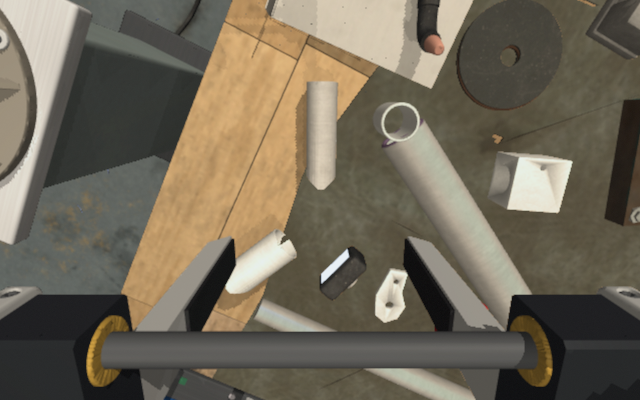

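The slim tube runs upright in this view from (322,82) to its mitred tip at (321,189), where I expected it.

```bash
python3 - <<'E'
from h import *
im=cv2.imread('pics/w1.png'); m=arm.camera_model('wrist'); m['T']=np.load('w1.npy')
g=blobs(im,[0,0,120],[180,60,255],(296,72,350,200),1000)
for c in g:
    r=cv2.minAreaRect(c); print(r); x,y,w,h=cv2.boundingRect(c); print(x,y,w,h)
    P=c[:,0,:]
    rows=[]
    for v in range(y+8,y+h-22,4):
        a=P[P[:,1]==v][:,0]; rows.append(((a.min()+a.max())/2,v,a.max()-a.min()))
    rows=np.array(rows); k=np.polyfit(rows[:,1],rows[:,0],1); print(rows[:,2])
    e=[plane('wrist',(np.polyval(k,v),v),.0175,m) for v in (y,y+h)]
    d=e[0]-e[1]; c0=(e[0]+e[1])/2; print(e,np.linalg.norm(d),c0,np.degrees(np.arctan2(d[1],d[0])))
E
```

```text
((322.0, 135.5), (107.0, 28.0), 90.0)
308 82 29 108
[28. 28. 27. 28. 28. 28. 28. 27. 28. 28. 28. 27. 28. 27. 27. 27. 27. 27.
 27. 27.]
[array([0.42873146, 0.2069259 , 0.0175    ]), array([0.4830029 , 0.09491538, 0.0175    ])] 0.12446584387181377 [0.45586718 0.15092064 0.0175    ] 115.85116165640815
```

```bash
python3 - <<'E'
from h import *
goal([.447,.169,.08],[180,0,115.85]); goal([.447,.169,.004],[180,0,115.85])
E
```

```text
t [0.1545 0.0073 0.4233] w [-0.0007 -0.0002  0.0165]
t [0.1544 0.0074 0.6133] w [-0.0007 -0.0002  0.0165]
```

Emit:
jog_arm(increments=[{"tx":0.154,"ty":0.007,"tz":0.2,"wx":0,"wy":0,"wz":0.016,"gripper":1},{"tx":0.154,"ty":0.007,"tz":0.3,"wx":0,"wy":0,"wz":0.016,"gripper":1},{"tx":0.154,"ty":0.007,"tz":0.42,"wx":0,"wy":0,"wz":0.016,"gripper":1},{"tx":0.154,"ty":0.007,"tz":0.5,"wx":0,"wy":0,"wz":0.016,"gripper":1},{"tx":0.154,"ty":0.007,"tz":0.56,"wx":0,"wy":0,"wz":0.016,"gripper":1},{"tx":0.154,"ty":0.007,"tz":0.6,"wx":0,"wy":0,"wz":0.016,"gripper":1},{"tx":0.154,"ty":0.007,"tz":0.613,"wx":0,"wy":0,"wz":0.016,"gripper":1},{"tx":0.154,"ty":0.007,"tz":0.613,"wx":0,"wy":0,"wz":0.016,"gripper":1}])

```text
t: 3.0
eef_pos: [0.4477, 0.1676, 0.0046]
tcp_rot: [180.0, -0.0, 115.8]
wrist_force: [0.2, -0.5, 1.2]
width: 0.0942
finger_force: 0.3
```

Emit:
jog_arm(force=25, increments=[{"tx":0,"ty":0,"tz":0,"wx":0,"wy":0,"wz":0,"gripper":0.3},{"tx":0,"ty":0,"tz":0,"wx":0,"wy":0,"wz":0,"gripper":0.3},{"tx":0,"ty":0,"tz":0,"wx":0,"wy":0,"wz":0,"gripper":0.3},{"tx":0,"ty":0,"tz":0,"wx":0,"wy":0,"wz":0,"gripper":0.3},{"tx":0,"ty":0,"tz":0,"wx":0,"wy":0,"wz":0,"gripper":0.3},{"tx":0,"ty":0,"tz":0,"wx":0,"wy":0,"wz":0,"gripper":0.3}])

```text
t: 3.75
eef_pos: [0.4476, 0.1673, 0.0043]
tcp_rot: [-180.0, 0.0, 115.7]
wrist_force: [0.4, -0.4, -0.2]
width: 0.0375
finger_force: 0.0
```

Emit:
jog_arm(force=25, increments=[{"tx":0,"ty":0,"tz":0,"wx":0,"wy":0,"wz":0,"gripper":0},{"tx":0,"ty":0,"tz":0,"wx":0,"wy":0,"wz":0,"gripper":0},{"tx":0,"ty":0,"tz":0,"wx":0,"wy":0,"wz":0,"gripper":0},{"tx":0,"ty":0,"tz":0,"wx":0,"wy":0,"wz":0,"gripper":0}])

```text
t: 4.25
eef_pos: [0.4476, 0.1673, 0.0043]
tcp_rot: [-180.0, 0.0, 115.7]
wrist_force: [0.2, -0.6, -0.4]
width: 0.0346
finger_force: 25.0
```

Emit:
jog_arm(increments=[{"tx":0,"ty":0,"tz":-0.1,"wx":0,"wy":0,"wz":0,"gripper":0},{"tx":0,"ty":0,"tz":-0.25,"wx":0,"wy":0,"wz":0,"gripper":0},{"tx":0,"ty":0,"tz":-0.4,"wx":0,"wy":0,"wz":0,"gripper":0},{"tx":0,"ty":0,"tz":-0.5,"wx":0,"wy":0,"wz":0,"gripper":0},{"tx":0,"ty":0,"tz":-0.55,"wx":0,"wy":0,"wz":0,"gripper":0},{"tx":0,"ty":0,"tz":-0.55,"wx":0,"wy":0,"wz":0,"gripper":0}])

```text
t: 5.0
eef_pos: [0.4481, 0.1678, 0.2253]
tcp_rot: [179.9, -0.1, 115.8]
wrist_force: [-0.4, 0.4, -2.3]
width: 0.0347
finger_force: 25.0
```

```bash
python3 - <<'E'
from h import *
o=arm.get_obs(); print(o['eef_pos'],o['tcp_rot'],np.round(o['joint_pos'],1))
goal([.42,-.05,.24],[180,0,145]); goal([.30,-.315,.24],[180,0,174],[.42,-.05,.24],[180,0,145]); 
E
```

```text
[0.44805887 0.16775608 0.22530705] [ 1.79862792e+02 -6.32471316e-02  1.15760102e+02] [-59.9   4.1  33.8 116.8  -2.7  59.7   1. ]
t [-0.4598 -0.2997 -0.038 ] w [ 5.000e-03 -9.000e-04 -9.747e-01]
t [-0.1342 -0.7148 -0.    ] w [-0.      0.     -0.9667]
```

```bash
python3 - <<'E'
from h import *
goal([.46,-.06,.31],[180,0,145.5]); goal([.48,-.315,.32],[180,0,175],[.46,-.06,.31],[180,0,145.5]); 
E
```

```text
t [-0.5255 -0.2201 -0.2128] w [ 5.000e-03 -9.000e-04 -9.913e-01]
t [-0.4023 -0.4971 -0.025 ] w [ 0.      0.     -0.9833]
```

Emit:
jog_arm(increments=[{"tx":-0.1,"ty":-0.04,"tz":-0.1,"wx":0,"wy":0,"wz":-0.2,"gripper":0},{"tx":-0.24,"ty":-0.1,"tz":-0.213,"wx":0.0,"wy":0,"wz":-0.5,"gripper":0},{"tx":-0.36,"ty":-0.15,"tz":-0.213,"wx":0.005,"wy":0,"wz":-0.8,"gripper":0},{"tx":-0.47,"ty":-0.2,"tz":-0.213,"wx":0.005,"wy":0,"wz":-0.99,"gripper":0},{"tx":-0.525,"ty":-0.22,"tz":-0.213,"wx":0.005,"wy":0,"wz":-0.99,"gripper":0},{"tx":-0.525,"ty":-0.22,"tz":-0.213,"wx":0.005,"wy":0,"wz":-0.99,"gripper":0}])

```text
t: 5.75
eef_pos: [0.4591, -0.0615, 0.3085]
tcp_rot: [-179.8, -0.1, 145.3]
wrist_force: [0.7, 0.8, -1.7]
width: 0.0348
finger_force: 25.0
```

Emit:
jog_arm(increments=[{"tx":-0.08,"ty":-0.1,"tz":-0.025,"wx":0,"wy":0,"wz":-0.2,"gripper":0},{"tx":-0.16,"ty":-0.2,"tz":-0.025,"wx":0.0,"wy":0,"wz":-0.5,"gripper":0},{"tx":-0.24,"ty":-0.3,"tz":-0.025,"wx":0,"wy":0,"wz":-0.8,"gripper":0},{"tx":-0.34,"ty":-0.42,"tz":-0.025,"wx":0,"wy":0,"wz":-0.98,"gripper":0},{"tx":-0.402,"ty":-0.497,"tz":-0.025,"wx":0,"wy":0,"wz":-0.98,"gripper":0},{"tx":-0.402,"ty":-0.497,"tz":-0.025,"wx":0,"wy":0,"wz":-0.98,"gripper":0},{"tx":-0.402,"ty":-0.497,"tz":-0.025,"wx":0,"wy":0,"wz":-0.98,"gripper":0},{"tx":-0.402,"ty":-0.497,"tz":-0.025,"wx":0,"wy":0,"wz":-0.98,"gripper":0}])

```text
t: 6.75
eef_pos: [0.4795, -0.3137, 0.319]
tcp_rot: [-179.9, -0.2, 174.9]
wrist_force: [-0.7, 1.2, -1.6]
width: 0.0348
finger_force: 25.0
```

```bash
python3 - <<'E'
from h import *
o=arm.get_obs(); print(o['t'],o['eef_pos'],o['tcp_rot'],np.round(o['joint_pos'],1),o['width'])
m=arm.camera_model('wrist'); im=arm.capture('wrist'); cv2.imwrite('pics/w2.png',im); np.save('w2.npy',m['T'])
for p in ([.449,-.32,.048],[.38,-.32,.048],[.467,-.248,.165]): print(proj('wrist',p,m))
E
```

```text
6.75 [ 0.47951031 -0.31371872  0.31901014] [-179.91467948   -0.18198775  174.88111322] [-23.   16.4  62.4  99.3 -15.   73.6 127.6] 0.034758859610878136
[312.71605631 145.92972214]
[307.4541166   89.92678386]
[385.85742747 170.74376501]
```

View pics/w2.png

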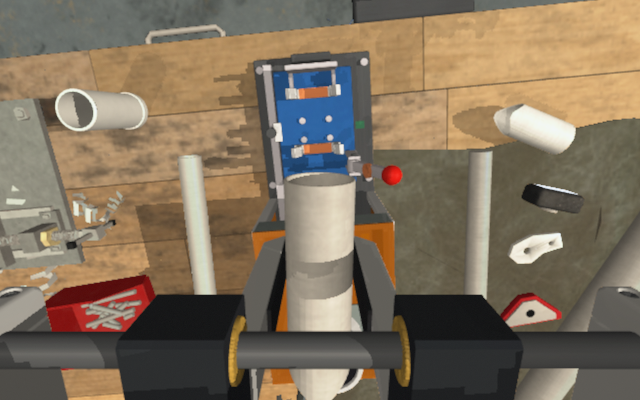

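The wrist view shows the copper saddle liners at about (318,149) and (313,92), the red ball at (392,175) and the held tube from row 175 down. Next I'll measure these more exactly.

```bash
python3 - <<'E'
from h import *
im=cv2.imread('pics/w2.png'); m=arm.camera_model('wrist'); m['T']=np.load('w2.npy')
S=[]
for b,zz in (((285,80,350,104),.049),((285,138,350,160),.049)):
    for c in blobs(im,[5,90,80],[18,255,255],b,40):
        r=cv2.minAreaRect(c); p=plane('wrist',r[0],zz,m); print(np.round(r[0],1),np.round(r[1],1),p); S.append(p)
for c in blobs(im,[100,120,60],[125,255,255],(260,55,375,190),300): print('blue',cv2.minAreaRect(c))
c=max(blobs(im,[0,180,100],[4,255,255],(375,160,410,190),40),key=cv2.contourArea); uv=cv2.minEnclosingCircle(c); print(uv,plane('wrist',uv[0],.165,m))
# top cam ball + two-view
t=cv2.imread('pics/top0.png'); c=max(blobs(t,[0,180,100],[6,255,255],(420,210,440,228),5),key=cv2.contourArea); uv2=cv2.minEnclosingCircle(c); print(uv2)
o1,d1=ray('wrist',uv[0],m); o2,d2=ray('top',uv2[0]); 
s=np.linalg.lstsq(np.c_[d1,-d2],o2-o1,rcond=None)[0]; print('ball',o1+s[0]*d1,o2+s[1]*d2)
for k in ((264,68),(363,60),(272,185)): print('base',plane('wrist',k,.012,m))
E
```

```text
[313.   92.3] [ 9.7 28.7] [ 0.38343202 -0.31338692  0.049     ]
[317.4 147.9] [ 9.2 27.4] [ 0.45199349 -0.31420765  0.049     ]
blue ((311.9345397949219, 79.21379852294922), (15.031233787536621, 37.37046813964844), 85.2363510131836)
blue ((315.5992126464844, 122.409912109375), (107.96578979492188, 77.6575927734375), 85.31410217285156)
((391.5625, 174.5), 9.88399600982666) [ 0.47120443 -0.24260138  0.165     ]
((427.5, 218.5), 2.9155757427215576)
ball [ 0.47058231 -0.24317941  0.16800023] [ 0.469153   -0.24260241  0.16781501]
base [ 0.34582081 -0.37524819  0.012     ]
base [ 0.34770962 -0.24509946  0.012     ]
base [ 0.50292732 -0.38449614  0.012     ]
```

The points agree with each other and with the given sizes:
- **Saddle spacing:** 68.6 mm against the stated 69 mm.
- **Cradle:** the saddles put it at (0.428, -0.314), and the ball implies (0.4285, -0.3145).
- **Rail yaw:** about -0.5°.

```bash
python3 - <<'E'
from h import *
goal([.4095,-.3138,.13],[180,0,179.5])
E
```

```text
t [ 0.1733 -0.0158  0.4736] w [-0.0021 -0.0051 -0.1525]
```

Emit:
jog_arm(increments=[{"tx":0.1,"ty":-0.01,"tz":0.0,"wx":0,"wy":0,"wz":-0.15,"gripper":0},{"tx":0.173,"ty":-0.016,"tz":0.1,"wx":-0.002,"wy":-0.005,"wz":-0.152,"gripper":0},{"tx":0.173,"ty":-0.016,"tz":0.22,"wx":-0.002,"wy":-0.005,"wz":-0.152,"gripper":0},{"tx":0.173,"ty":-0.016,"tz":0.34,"wx":-0.002,"wy":-0.005,"wz":-0.152,"gripper":0},{"tx":0.173,"ty":-0.016,"tz":0.43,"wx":-0.002,"wy":-0.005,"wz":-0.152,"gripper":0},{"tx":0.173,"ty":-0.016,"tz":0.473,"wx":-0.002,"wy":-0.005,"wz":-0.152,"gripper":0},{"tx":0.173,"ty":-0.016,"tz":0.473,"wx":-0.002,"wy":-0.005,"wz":-0.152,"gripper":0},{"tx":0.173,"ty":-0.016,"tz":0.473,"wx":-0.002,"wy":-0.005,"wz":-0.152,"gripper":0}])

```text
t: 7.8
eef_pos: [0.4102, -0.3156, 0.1321]
tcp_rot: [-179.9, 0.1, 179.4]
wrist_force: [0.1, 0.4, -0.9]
width: 0.0349
finger_force: 25.0
```

```bash
python3 - <<'E'
from h import *
o=arm.get_obs(); print(o['t'],o['eef_pos'],o['tcp_rot'],np.round(o['joint_pos'],1),o['wrist_force'])
goal([.4095,-.3138,.0535],[180,0,179.5])
im=arm.capture('wrist'); cv2.imwrite('pics/w3.png',im)
t=arm.capture('top');cv2.imwrite('pics/t3.png',t)
E
```

```text
7.8 [ 0.41015948 -0.31564996  0.13208459] [-1.79927955e+02  1.36794716e-01  1.79425329e+02] [-14.1  22.1  55.4 118.6 -23.6  50.8 144.1] [ 0.12751575  0.35409857 -0.90674595]
t [0.0022 0.0049 0.1965] w [-0.0024  0.0046 -0.0025]
```

View pics/w3.png

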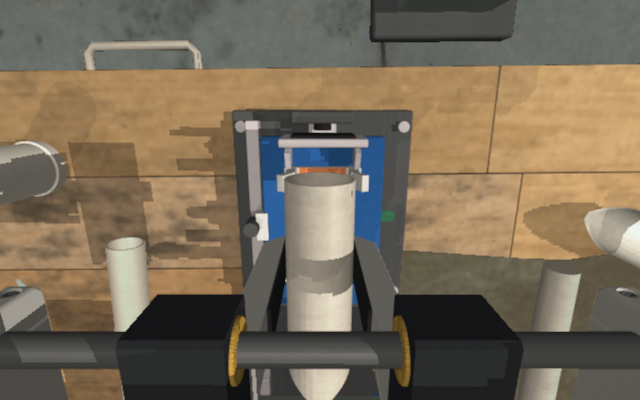

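The tube, centred at column 320, hangs over the front saddle, whose posts are centred at column 324, so it needs about 2 mm to the left. I'll descend with that correction.

Emit:
jog_arm(increments=[{"tx":0.001,"ty":0.004,"tz":0.04,"wx":0,"wy":0,"wz":0,"gripper":0},{"tx":0.002,"ty":0.004,"tz":0.08,"wx":0,"wy":0.004,"wz":0,"gripper":0},{"tx":0.002,"ty":0.004,"tz":0.11,"wx":0,"wy":0.004,"wz":0,"gripper":0},{"tx":0.002,"ty":0.004,"tz":0.12,"wx":0,"wy":0.004,"wz":0,"gripper":0},{"tx":0.002,"ty":0.004,"tz":0.12,"wx":0,"wy":0.004,"wz":0,"gripper":0}])

```text
t: 8.52
eef_pos: [0.4084, -0.3141, 0.0826]
tcp_rot: [-179.9, -0.1, 179.4]
wrist_force: [1.0, 0.7, -0.7]
width: 0.0348
finger_force: 25.0
```

```bash
python3 - <<'E'
from h import *
o=arm.get_obs(); print(o['t'],o['eef_pos'],o['tcp_rot'],o['wrist_force'])
goal([.4095,-.3138,.0535],[180,0,179.5])
E
```

```text
8.525 [ 0.4083709  -0.31408581  0.08258557] [-1.79949010e+02 -1.17156210e-01  1.79379898e+02] [ 0.9527519   0.7119608  -0.66515219]
t [-0.003   0.0008  0.0727] w [-0.0017 -0.0039 -0.004 ]
```

Emit:
jog_arm(increments=[{"tx":-0.002,"ty":0.0,"tz":0.025,"wx":0,"wy":0,"wz":0,"gripper":0},{"tx":-0.002,"ty":0.0,"tz":0.05,"wx":0,"wy":0,"wz":0,"gripper":0},{"tx":-0.002,"ty":0.0,"tz":0.063,"wx":0,"wy":0,"wz":0,"gripper":0},{"tx":-0.002,"ty":0.0,"tz":0.07,"wx":0,"wy":0,"wz":0,"gripper":0},{"tx":-0.002,"ty":0.0,"tz":0.072,"wx":0,"wy":0,"wz":0,"gripper":0},{"tx":-0.002,"ty":0.0,"tz":0.072,"wx":0,"wy":0,"wz":0,"gripper":0}])

```text
t: 9.28
eef_pos: [0.4094, -0.314, 0.0541]
tcp_rot: [-179.9, -0.1, 179.4]
wrist_force: [-0.2, 0.3, -2.0]
width: 0.0353
finger_force: 25.0
```

Emit:
jog_arm(increments=[{"tx":0,"ty":0.0,"tz":0.002,"wx":0,"wy":0,"wz":0,"gripper":0},{"tx":0,"ty":0.0,"tz":0.004,"wx":0,"wy":0,"wz":0,"gripper":0},{"tx":0,"ty":0.0,"tz":0.004,"wx":0,"wy":0,"wz":0,"gripper":0}])

```text
t: 9.65
eef_pos: [0.4094, -0.3139, 0.0524]
tcp_rot: [-180.0, -0.1, 179.4]
wrist_force: [0.8, -0.5, -1.5]
width: 0.0347
finger_force: 25.0
```

Emit:
jog_arm(increments=[{"tx":0,"ty":0.0,"tz":0,"wx":0,"wy":0,"wz":0,"gripper":0.6},{"tx":0,"ty":0.0,"tz":0,"wx":0,"wy":0,"wz":0,"gripper":0.6},{"tx":0,"ty":0.0,"tz":0,"wx":0,"wy":0,"wz":0,"gripper":0.6},{"tx":0,"ty":0.0,"tz":0,"wx":0,"wy":0,"wz":0,"gripper":0.6}])

```text
t: 10.15
eef_pos: [0.4094, -0.3139, 0.0524]
tcp_rot: [-180.0, -0.1, 179.4]
wrist_force: [-0.4, -0.5, -0.3]
width: 0.0561
finger_force: 0.0
```

Emit:
jog_arm(increments=[{"tx":0,"ty":0.0,"tz":-0.05,"wx":0,"wy":0,"wz":0,"gripper":0.6},{"tx":0,"ty":0.0,"tz":-0.12,"wx":0,"wy":0,"wz":0,"gripper":0.6},{"tx":0,"ty":0.0,"tz":-0.25,"wx":0,"wy":0,"wz":0,"gripper":0.6},{"tx":0,"ty":0.0,"tz":-0.38,"wx":0,"wy":0,"wz":0,"gripper":0.3},{"tx":0,"ty":0.0,"tz":-0.45,"wx":0,"wy":0,"wz":0,"gripper":0},{"tx":0,"ty":0.0,"tz":-0.45,"wx":0,"wy":0,"wz":0,"gripper":0}])

```text
t: 10.9
eef_pos: [0.4103, -0.3144, 0.235]
tcp_rot: [-179.9, 0.1, 179.4]
wrist_force: [-0.1, 0.4, 0.4]
width: 0.0299
finger_force: 0.0
```

```bash
python3 - <<'E'
from h import *
o=arm.get_obs(); print(o['t'],o['eef_pos'],o['tcp_rot'],np.round(o['joint_pos'],1),o['wrist_force'])
T=arm.capture('top');S=arm.capture('scene');W=arm.capture('wrist')
for n,i in zip('tsw',(T,S,W)): cv2.imwrite(f'pics/{n}4.png',i)
c=np.zeros((560,790,3),np.uint8)
c[:,:230]=cv2.resize(S[190:310,385:435],(230,560),interpolation=cv2.INTER_CUBIC)
w=cv2.resize(W,None,fx=.86,fy=.86); c[:w.shape[0],235:235+w.shape[1]]=w
cv2.imwrite('pics/c4.png',c)
E
```

```text
10.9 [ 0.41032897 -0.31439761  0.23496428] [-1.79944100e+02  1.45656204e-01  1.79398804e+02] [-23.7  13.1  63.6 112.6 -13.4  62.  135. ] [-0.10985281  0.37192549  0.43656639]
```

View pics/c4.png

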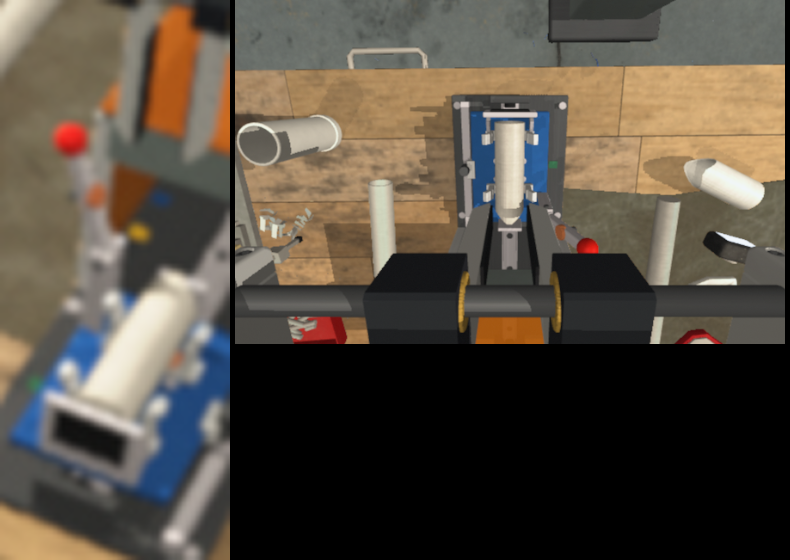

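The tube lies in both saddles, centred on column 510 of the inset. The hold-down is still open, with its ball at about (587,247). Next I'll push the ball to the right with shut fingers.

Emit:
jog_arm(increments=[{"tx":-0.05,"ty":0.1,"tz":0,"wx":0,"wy":0,"wz":0,"gripper":0},{"tx":-0.1,"ty":0.2,"tz":0,"wx":0,"wy":0,"wz":0,"gripper":0},{"tx":-0.15,"ty":0.29,"tz":0,"wx":0,"wy":0,"wz":0,"gripper":0},{"tx":-0.15,"ty":0.31,"tz":0,"wx":0,"wy":0,"wz":0,"gripper":0},{"tx":-0.15,"ty":0.31,"tz":0.08,"wx":0,"wy":0,"wz":0,"gripper":0},{"tx":-0.15,"ty":0.31,"tz":0.17,"wx":0,"wy":0,"wz":0,"gripper":0},{"tx":-0.15,"ty":0.31,"tz":0.207,"wx":0,"wy":0,"wz":0,"gripper":0},{"tx":-0.15,"ty":0.31,"tz":0.207,"wx":0,"wy":0,"wz":0,"gripper":0},{"tx":-0.15,"ty":0.31,"tz":0.207,"wx":0,"wy":0,"wz":0,"gripper":0}])

```text
t: 12.18
eef_pos: [0.4712, -0.1911, 0.1504]
tcp_rot: [-179.9, -0.0, 179.4]
wrist_force: [-0.2, 1.2, 0.1]
width: 0.0005
finger_force: 0.0
```

Emit:
jog_arm(increments=[{"tx":0,"ty":-0.03,"tz":0,"wx":0,"wy":0,"wz":0,"gripper":0},{"tx":0,"ty":-0.05,"tz":0,"wx":0,"wy":0,"wz":0,"gripper":0},{"tx":0,"ty":-0.07,"tz":0,"wx":0,"wy":0,"wz":0,"gripper":0},{"tx":0,"ty":-0.09,"tz":0,"wx":0,"wy":0,"wz":0,"gripper":0},{"tx":0,"ty":-0.11,"tz":0,"wx":0,"wy":0,"wz":0,"gripper":0},{"tx":0,"ty":-0.13,"tz":0,"wx":0,"wy":0,"wz":0,"gripper":0},{"tx":0,"ty":-0.15,"tz":0,"wx":0,"wy":0,"wz":0,"gripper":0},{"tx":0,"ty":-0.165,"tz":0,"wx":0,"wy":0,"wz":0,"gripper":0},{"tx":0,"ty":-0.18,"tz":0,"wx":0,"wy":0,"wz":0,"gripper":0},{"tx":0,"ty":-0.195,"tz":0,"wx":0,"wy":0,"wz":0,"gripper":0},{"tx":0,"ty":-0.195,"tz":0,"wx":0,"wy":0,"wz":0,"gripper":0},{"tx":0,"ty":-0.195,"tz":0,"wx":0,"wy":0,"wz":0,"gripper":0}])

```text
t: 13.68
eef_pos: [0.47, -0.2683, 0.1495]
tcp_rot: [-180.0, -0.1, 179.4]
wrist_force: [0.1, -0.0, 0.0]
width: 0.0001
finger_force: 0.0
```

```bash
python3 - <<'E'
from h import *
o=arm.get_obs(); print(o['t'],o['eef_pos'],np.round(o['joint_pos'],1),o['wrist_force'])
S=arm.capture('scene');T=arm.capture('top');cv2.imwrite('pics/s5.png',S);cv2.imwrite('pics/t5.png',T)
exp=[.470,-.314-.038,.091]
for n,i in (('scene',S),('top',T)):
    e=proj(n,exp); print(n,'ball down expected',e,'open',proj(n,[.47,-.243,.167]))
    for c in blobs(i,[0,170,70],[6,255,255],(int(e[0])-40,int(e[1])-45,int(e[0])+40,int(e[1])+40),6): print(cv2.minEnclosingCircle(c))
E
```

```text
13.675 [ 0.46999002 -0.2683263   0.14946637] [-20.4  23.1  54.8 114.6 -23.2  53.9 135.7] [ 0.09391799 -0.03211545  0.00226849]
scene ball down expected [435.3237523  253.80735258] open [400.50782159 219.46598466]
((425.0714416503906, 230.35714721679688), 3.3579890727996826)
top ball down expected [455.48573804 218.54285256] open [427.55623007 218.23420184]
```

Emit:
jog_arm(increments=[{"tx":0,"ty":0.02,"tz":-0.05,"wx":0,"wy":0,"wz":0,"gripper":0},{"tx":0,"ty":0.04,"tz":-0.12,"wx":0,"wy":0,"wz":0,"gripper":0},{"tx":0.08,"ty":0.04,"tz":-0.2,"wx":0,"wy":0,"wz":0,"gripper":0},{"tx":0.16,"ty":0.04,"tz":-0.2,"wx":0,"wy":0,"wz":0,"gripper":0},{"tx":0.25,"ty":0.0,"tz":-0.2,"wx":0,"wy":0,"wz":0,"gripper":0},{"tx":0.3,"ty":0.0,"tz":-0.2,"wx":0,"wy":0,"wz":0,"gripper":0}])

```text
t: 14.52
eef_pos: [0.3487, -0.2676, 0.2293]
tcp_rot: [-180.0, -0.1, 179.3]
wrist_force: [0.0, -0.3, 0.1]
width: 0.0003
finger_force: 0.0
```

```bash
python3 - <<'E'
from h import *
o=arm.get_obs(); print(o['t'],o['eef_pos'],np.round(o['joint_pos'],1),o['wrist_force'])
S=arm.capture('scene');T=arm.capture('top');cv2.imwrite('pics/s5.png',S);cv2.imwrite('pics/t5.png',T)
exp=[.470,-.314-.038,.091]
for n,i in (('scene',S),('top',T)):
    e=proj(n,exp); print(n,e)
    for c in blobs(i,[0,170,70],[6,255,255],(int(e[0])-40,int(e[1])-45,int(e[0])+40,int(e[1])+40),6): print(cv2.minEnclosingCircle(c))
E
```

```text
14.525 [ 0.34868319 -0.26763386  0.22926604] [-39.   -6.5  66.1 121.4   6.8  61.4 113.1] [ 0.00698198 -0.28791333  0.09762979]
scene [435.3237523  253.80735258]
((435.5, 254.0), 3.3542017936706543)
top [455.48573804 218.54285256]
((456.5, 219.0), 2.5000998973846436)
```

The ball is at (435.5,254) in the scene view and (456.5,219) in the top view, both matching the predicted level position, so the foot rests on the tube. Next I'll lean the tool 30° behind the push plate.

```bash
python3 - <<'E'
from h import *
A=Ro.from_euler('xyz',[180,0,179.5],degrees=True)
for L in (30,35): print(L,(Ro.from_rotvec([0,-np.radians(L),0])*A).as_euler('xyz',degrees=True))
goal([.30,-.3136,.13],(Ro.from_rotvec([0,-np.radians(30),0])*A).as_euler('xyz',degrees=True))
E
```

```text
30 [179.71133097  29.99874043 179.42265462]
35 [179.64990503  34.99847241 179.3896203 ]
t [ 0.121  -0.1189  0.2483] w [-0.0043 -0.9984 -0.0059]
```

Emit:
jog_arm(increments=[{"tx":0.03,"ty":-0.03,"tz":0.03,"wx":0,"wy":-0.3,"wz":0,"gripper":0},{"tx":0.06,"ty":-0.06,"tz":0.08,"wx":0,"wy":-0.6,"wz":0,"gripper":0},{"tx":0.1,"ty":-0.1,"tz":0.15,"wx":0,"wy":-0.9,"wz":0,"gripper":0},{"tx":0.12,"ty":-0.119,"tz":0.22,"wx":-0.004,"wy":-1,"wz":-0.006,"gripper":0},{"tx":0.12,"ty":-0.119,"tz":0.248,"wx":-0.004,"wy":-1,"wz":-0.006,"gripper":0},{"tx":0.12,"ty":-0.119,"tz":0.248,"wx":-0.004,"wy":-1,"wz":-0.006,"gripper":0},{"tx":0.12,"ty":-0.119,"tz":0.248,"wx":-0.004,"wy":-1,"wz":-0.006,"gripper":0}])

```text
t: 15.5
eef_pos: [0.3039, -0.3193, 0.1338]
tcp_rot: [179.7, 29.7, 179.7]
wrist_force: [0.9, 0.2, 0.2]
width: 0.0004
finger_force: 0.0
```

```bash
python3 - <<'E'
from h import *
o=arm.get_obs(); print(o['t'],o['eef_pos'],o['tcp_rot'],np.round(o['joint_pos'],1),o['wrist_force'])
goal([.32,-.3136,.062],[179.65,35,179.4])
E
```

```text
15.5 [ 0.30387421 -0.3192576   0.13376715] [179.74750924  29.71625902 179.68541948] [-29.5 -28.3  77.  141.   11.1  26.1 131.4] [0.86733547 0.19621381 0.19816278]
t [0.054  0.0136 0.1758] w [ 0.0018 -0.1762  0.0071]
```

The arm is at its joint limits with a 30° lean this close in. So I'll start the push with a small lean, stop partway, and lean further there.

```bash
python3 - <<'E'
from h import *
r=[179.9,12,179.45]
goal([.318,-.3136,.10],r); goal([.318,-.3136,.062],r)
E
```

```text
t [0.0112 0.0139 0.0908] w [0.0078 0.5905 0.0092]
t [0.0583 0.0136 0.1734] w [0.0078 0.5905 0.0092]
```

Emit:
jog_arm(increments=[{"tx":0.011,"ty":0.007,"tz":0.09,"wx":0,"wy":0.3,"wz":0,"gripper":0},{"tx":0.011,"ty":0.007,"tz":0.09,"wx":0.004,"wy":0.59,"wz":0.005,"gripper":0},{"tx":0.011,"ty":0.007,"tz":0.09,"wx":0.004,"wy":0.59,"wz":0.005,"gripper":0},{"tx":0.011,"ty":0.007,"tz":0.09,"wx":0.004,"wy":0.59,"wz":0.005,"gripper":0}])

```text
t: 16.0
eef_pos: [0.3088, -0.303, 0.1184]
tcp_rot: [-179.5, 12.4, 179.7]
wrist_force: [-1.0, 0.6, -0.6]
width: 0.001
finger_force: 0.0
```

```bash
python3 - <<'E'
from h import *
o=arm.get_obs(); print(o['t'],o['eef_pos'],o['tcp_rot'],np.round(o['joint_pos'],1),o['wrist_force'])
r=[179.9,12,179.45]
goal([.318,-.3136,.062],r)
E
```

```text
16.0 [ 0.30878069 -0.3029597   0.11840231] [-179.45591106   12.42617843  179.70923743] [-47.7 -28.3  78.6 136.   32.7  43.   98.9] [-0.95651442  0.55742757 -0.57112752]
t [ 0.0077 -0.0251  0.1429] w [-0.0196  0.0142  0.0084]
```

Emit:
jog_arm(increments=[{"tx":0.007,"ty":-0.01,"tz":0.05,"wx":0,"wy":0,"wz":0,"gripper":0},{"tx":0.007,"ty":-0.02,"tz":0.1,"wx":-0.01,"wy":0.014,"wz":0.008,"gripper":0},{"tx":0.007,"ty":-0.025,"tz":0.14,"wx":-0.019,"wy":0.014,"wz":0.008,"gripper":0},{"tx":0.007,"ty":-0.025,"tz":0.14,"wx":-0.019,"wy":0.014,"wz":0.008,"gripper":0},{"tx":0.007,"ty":-0.025,"tz":0.14,"wx":-0.019,"wy":0.014,"wz":0.008,"gripper":0}])

```text
t: 16.62
eef_pos: [0.2979, -0.2902, 0.0996]
tcp_rot: [-178.8, 12.6, 179.3]
wrist_force: [-0.7, -0.2, 0.2]
width: 0.0005
finger_force: 0.0
```

```bash
python3 - <<'E'
from h import *
o=arm.get_obs(); print(o['t'],o['eef_pos'],o['tcp_rot'],np.round(o['joint_pos'],1),o['wrist_force'])
goal([.318,-.3136,.062],[179.9,12,179.45])
S=arm.capture('scene');T=arm.capture('top');cv2.imwrite('pics/s6.png',S);cv2.imwrite('pics/t6.png',T)
E
```

```text
16.625 [ 0.29789431 -0.29023893  0.09960881] [-178.8251609    12.5821951   179.27019268] [-47.7 -28.4  78.7 139.3  35.9  40.1  94.9] [-0.74988665 -0.19431391  0.19766827]
t [-0.0293 -0.0556  0.104 ] w [-0.0438  0.0194 -0.006 ]
```

```bash
python3 - <<'E'
from h import *
goal([.325,-.3136,.17],[180,0,179.5])
E
```

```text
t [-0.1049 -0.0607 -0.1556] w [-0.0399  0.4193 -0.0118]
```

Emit:
jog_arm(increments=[{"tx":-0.05,"ty":-0.03,"tz":-0.155,"wx":0,"wy":0.2,"wz":0,"gripper":0},{"tx":-0.105,"ty":-0.06,"tz":-0.155,"wx":-0.03,"wy":0.419,"wz":-0.01,"gripper":0},{"tx":-0.105,"ty":-0.06,"tz":-0.155,"wx":-0.03,"wy":0.419,"wz":-0.01,"gripper":0},{"tx":-0.105,"ty":-0.06,"tz":-0.155,"wx":-0.03,"wy":0.419,"wz":-0.01,"gripper":0},{"tx":-0.105,"ty":-0.06,"tz":-0.155,"wx":-0.03,"wy":0.419,"wz":-0.01,"gripper":0}])

```text
t: 17.35
eef_pos: [0.3186, -0.3074, 0.1756]
tcp_rot: [-179.4, 0.3, 179.4]
wrist_force: [-0.5, -0.3, -0.4]
width: 0.0002
finger_force: 0.0
```

```bash
python3 - <<'E'
from h import *
o=arm.get_obs(); print(o['t'],o['eef_pos'],o['tcp_rot'],np.round(o['joint_pos'],1),o['wrist_force'])
goal([.325,-.3136,.14],[180,0,179.5])
E
```

```text
17.35 [ 0.3186331  -0.30740664  0.17559199] [-179.44196331    0.30869781  179.41768257] [-58.  -28.4  78.7 125.4  31.7  63.9  93.7] [-0.53442404 -0.32417433 -0.42939767]
t [-0.0156 -0.0145  0.0892] w [-0.0186  0.0103 -0.0028]
```

Emit:
jog_arm(increments=[{"tx":-0.1,"ty":0,"tz":-0.1,"wx":0,"wy":0,"wz":0,"gripper":0},{"tx":-0.2,"ty":-0.015,"tz":-0.15,"wx":-0.01,"wy":0,"wz":0,"gripper":0},{"tx":-0.23,"ty":-0.015,"tz":-0.15,"wx":-0.02,"wy":0.01,"wz":0,"gripper":0},{"tx":-0.23,"ty":-0.015,"tz":-0.15,"wx":-0.02,"wy":0.01,"wz":0,"gripper":0},{"tx":-0.23,"ty":-0.015,"tz":-0.15,"wx":-0.02,"wy":0.01,"wz":0,"gripper":0}])

```text
t: 17.98
eef_pos: [0.3929, -0.3016, 0.2478]
tcp_rot: [-179.4, 0.8, 179.4]
wrist_force: [-1.2, 0.4, 0.0]
width: 0.0007
finger_force: 0.0
```

```bash
python3 - <<'E'
from h import *
o=arm.get_obs(); print(o['t'],o['eef_pos'],o['tcp_rot'],np.round(o['joint_pos'],1),o['wrist_force'])
goal([.325,-.3136,.14],[180,0,179.5])
E
```

```text
17.975 [ 0.39290491 -0.30157446  0.24779108] [-179.35571167    0.84403642  179.3789115 ] [-66.6 -28.4  78.7 115.   29.8  72.4  90.8] [-1.17346611  0.38931113  0.01497021]
t [ 0.1734 -0.0289  0.2673] w [-0.0215  0.0281 -0.0042]
```

The spare joint has drifted to its limits (j2 -28°, j3 79°) because the tool yaw sits 120° off its natural value. A half turn of the tool gives the same grasp geometry, so I'll unwind from yaw 180 to 0 up high.

Emit:
jog_arm(increments=[{"tx":-0.1,"ty":0.1,"tz":-0.12,"wx":0,"wy":0,"wz":0.3,"gripper":0},{"tx":-0.15,"ty":0.13,"tz":-0.14,"wx":0,"wy":0,"wz":0.65,"gripper":0},{"tx":-0.15,"ty":0.13,"tz":-0.14,"wx":-0.02,"wy":0.02,"wz":1,"gripper":0},{"tx":-0.15,"ty":0.13,"tz":-0.14,"wx":-0.02,"wy":0.02,"wz":1,"gripper":0}])

```text
t: 18.48
eef_pos: [0.4534, -0.2495, 0.3045]
tcp_rot: [179.7, 0.4, 149.5]
wrist_force: [0.3, -0.1, -0.3]
width: 0.0004
finger_force: 0.0
```

Emit:
jog_arm(increments=[{"tx":0,"ty":0,"tz":0,"wx":0,"wy":0,"wz":0.35,"gripper":0},{"tx":0,"ty":0,"tz":0,"wx":0,"wy":0,"wz":0.7,"gripper":0},{"tx":0,"ty":0,"tz":0,"wx":0,"wy":0,"wz":1,"gripper":0},{"tx":0,"ty":0,"tz":0,"wx":0,"wy":0,"wz":1,"gripper":0}])

```text
t: 18.98
eef_pos: [0.4531, -0.2498, 0.3046]
tcp_rot: [179.6, 0.2, 119.6]
wrist_force: [1.0, -0.2, 0.1]
width: 0.0001
finger_force: 0.0
```

Emit:
jog_arm(increments=[{"tx":0,"ty":0,"tz":0,"wx":0,"wy":0,"wz":0.35,"gripper":0},{"tx":0,"ty":0,"tz":0,"wx":0,"wy":0,"wz":0.7,"gripper":0},{"tx":0,"ty":0,"tz":0,"wx":0,"wy":0,"wz":1,"gripper":0},{"tx":0,"ty":0,"tz":0,"wx":0,"wy":0,"wz":1,"gripper":0}])

```text
t: 19.48
eef_pos: [0.4535, -0.2495, 0.3049]
tcp_rot: [179.5, -0.1, 89.8]
wrist_force: [-0.2, -0.3, -0.6]
width: 0.0003
finger_force: 0.0
```

```bash
python3 - <<'E'
from h import *
o=arm.get_obs(); print(o['t'],o['eef_pos'],o['tcp_rot'],np.round(o['joint_pos'],1),o['wrist_force'])
E
```

```text
19.475 [ 0.45347469 -0.24954311  0.30489075] [ 1.79509492e+02 -5.05755127e-02  8.97634555e+01] [-76.4 -27.6  78.6 107.6  27.5  79.1  -4.8] [-0.16576426 -0.34064166 -0.60874494]
```

The unwind was taken entirely by j7, so j1 and j3 didn't move. With j3 at its stop, swinging right around the base should load j1 only, and swinging back should bring j3 down.

Emit:
jog_arm(increments=[{"tx":-0.1,"ty":-0.08,"tz":0,"wx":0,"wy":0,"wz":0.1,"gripper":0},{"tx":-0.22,"ty":-0.17,"tz":0,"wx":0,"wy":0,"wz":0.2,"gripper":0},{"tx":-0.33,"ty":-0.28,"tz":0,"wx":0,"wy":0,"wz":0.3,"gripper":0},{"tx":-0.44,"ty":-0.4,"tz":0,"wx":0,"wy":0,"wz":0.4,"gripper":0},{"tx":-0.53,"ty":-0.52,"tz":0,"wx":0,"wy":0,"wz":0.6,"gripper":0},{"tx":-0.59,"ty":-0.65,"tz":0,"wx":0,"wy":0,"wz":0.8,"gripper":0},{"tx":-0.63,"ty":-0.78,"tz":0,"wx":0,"wy":0,"wz":1,"gripper":0},{"tx":-0.66,"ty":-0.9,"tz":0,"wx":0,"wy":0,"wz":1,"gripper":0},{"tx":-0.66,"ty":-0.96,"tz":0,"wx":0,"wy":0,"wz":1,"gripper":0},{"tx":-0.66,"ty":-0.96,"tz":0,"wx":0,"wy":0,"wz":1,"gripper":0}])

```text
t: 20.72
eef_pos: [0.0652, -0.5095, 0.3011]
tcp_rot: [179.6, -0.3, 59.6]
wrist_force: [1.5, 0.7, -0.2]
width: 0.0003
finger_force: 0.0
```

```bash
python3 - <<'E'
from h import *
o=arm.get_obs(); print(o['t'],o['eef_pos'],o['tcp_rot'],np.round(o['joint_pos'],1),o['wrist_force'])
goal([.36,-.36,.25],[180,0,30])
E
```

```text
20.725 [ 0.0651744  -0.50954714  0.30111205] [179.597012    -0.33403209  59.62345747] [-22.5 -28.4  78.2 108.   27.8  79.4  18.4] [ 1.4937399   0.72427912 -0.1913817 ]
t [0.6945 0.4459 0.135 ] w [ 0.0103 -0.0144  0.9874]
```

Emit:
jog_arm(increments=[{"tx":0.08,"ty":0.08,"tz":0,"wx":0,"wy":0,"wz":0.1,"gripper":0},{"tx":0.16,"ty":0.18,"tz":0,"wx":0,"wy":0,"wz":0.2,"gripper":0},{"tx":0.26,"ty":0.28,"tz":0.03,"wx":0,"wy":0,"wz":0.4,"gripper":0},{"tx":0.37,"ty":0.36,"tz":0.06,"wx":0,"wy":0,"wz":0.6,"gripper":0},{"tx":0.5,"ty":0.42,"tz":0.1,"wx":0.01,"wy":-0.01,"wz":0.8,"gripper":0},{"tx":0.62,"ty":0.446,"tz":0.135,"wx":0.01,"wy":-0.014,"wz":0.987,"gripper":0},{"tx":0.694,"ty":0.446,"tz":0.135,"wx":0.01,"wy":-0.014,"wz":0.987,"gripper":0},{"tx":0.694,"ty":0.446,"tz":0.135,"wx":0.01,"wy":-0.014,"wz":0.987,"gripper":0}])

```text
t: 21.72
eef_pos: [0.3553, -0.3494, 0.2577]
tcp_rot: [179.3, -0.2, 30.4]
wrist_force: [0.4, -0.6, -0.3]
width: 0.0002
finger_force: 0.0
```

```bash
python3 - <<'E'
from h import *
o=arm.get_obs(); print(o['t'],o['eef_pos'],o['tcp_rot'],np.round(o['joint_pos'],1),o['wrist_force'])
goal([.33,-.3136,.14],[180,0,0])
E
```

```text
21.725 [ 0.35534763 -0.34943215  0.25771012] [ 1.79250200e+02 -1.57392069e-01  3.03925559e+01] [-59.8 -28.3  78.6 113.7  29.4  73.8 -50.8] [ 0.37987616 -0.5850324  -0.31337003]
t [-0.0101 -0.1132  0.2928] w [ 0.023  -0.0118  1.013 ]
```

```bash
python3 - <<'E'
from h import *
goal([.62,-.46,.30],[180,0,30]); 
E
```

```text
t [ 0.4312  0.5745 -0.097 ] w [ 0.025  -0.0053  0.0131]
```

Emit:
jog_arm(increments=[{"tx":0.08,"ty":0.1,"tz":-0.07,"wx":0,"wy":0,"wz":0,"gripper":0},{"tx":0.17,"ty":0.22,"tz":-0.1,"wx":0.01,"wy":0,"wz":0,"gripper":0},{"tx":0.26,"ty":0.34,"tz":-0.1,"wx":0.02,"wy":-0.005,"wz":0.01,"gripper":0},{"tx":0.35,"ty":0.46,"tz":-0.1,"wx":0.02,"wy":-0.005,"wz":0.01,"gripper":0},{"tx":0.43,"ty":0.57,"tz":-0.1,"wx":0.02,"wy":-0.005,"wz":0.01,"gripper":0},{"tx":0.43,"ty":0.57,"tz":-0.1,"wx":0.02,"wy":-0.005,"wz":0.01,"gripper":0},{"tx":0.43,"ty":0.57,"tz":-0.1,"wx":0.02,"wy":-0.005,"wz":0.01,"gripper":0}])

```text
t: 22.6
eef_pos: [0.4447, -0.3422, 0.3614]
tcp_rot: [176.9, -1.3, 29.6]
wrist_force: [-0.1, 0.3, -0.2]
width: 0.0007
finger_force: 0.0
```

```bash
python3 - <<'E'
from h import *
o=arm.get_obs(); print(o['t'],o['eef_pos'],o['tcp_rot'],np.round(o['joint_pos'],1),o['wrist_force'])
E
```

```text
22.6 [ 0.44466026 -0.34219228  0.36144087] [176.91318159  -1.28206893  29.56474667] [-70.9 -28.4  78.7  99.8  29.7  83.8 -56.1] [-0.06125085  0.29023345 -0.24376364]
```

The upper arm is leaning backwards, so outward moves can't free it. I'll go back to the left where j2 and j3 were healthy, extend, swing over at long reach so j1 does the turning, then retract.

```bash
python3 - <<'E'
from h import *
goal([.42,.04,.37],[180,0,59]); goal([.40,.38,.36],[180,0,88],[.42,.04,.37],[180,0,59])
E
```

```text
t [ 0.4182 -0.8596 -0.0584] w [ 0.1116 -0.0154 -0.982 ]
t [ 0.7028 -0.4806  0.025 ] w [ 0.      0.     -0.9667]
```

Emit:
jog_arm(increments=[{"tx":0.07,"ty":-0.14,"tz":-0.01,"wx":0.02,"wy":0,"wz":-0.16,"gripper":0},{"tx":0.14,"ty":-0.28,"tz":-0.02,"wx":0.04,"wy":0,"wz":-0.32,"gripper":0},{"tx":0.21,"ty":-0.42,"tz":-0.03,"wx":0.06,"wy":0,"wz":-0.5,"gripper":0},{"tx":0.28,"ty":-0.57,"tz":-0.04,"wx":0.08,"wy":0,"wz":-0.66,"gripper":0},{"tx":0.35,"ty":-0.72,"tz":-0.05,"wx":0.1,"wy":0,"wz":-0.82,"gripper":0},{"tx":0.42,"ty":-0.86,"tz":-0.06,"wx":0.11,"wy":0,"wz":-0.98,"gripper":0},{"tx":0.42,"ty":-0.86,"tz":-0.06,"wx":0.11,"wy":0,"wz":-0.98,"gripper":0},{"tx":0.42,"ty":-0.86,"tz":-0.06,"wx":0.11,"wy":0,"wz":-0.98,"gripper":0}])

```text
t: 23.6
eef_pos: [0.4205, 0.0404, 0.3703]
tcp_rot: [179.8, -0.4, 59.0]
wrist_force: [-0.1, -1.0, -0.2]
width: 0.0006
finger_force: 0.0
```

```bash
python3 - <<'E'
from h import *
o=arm.get_obs(); print(o['t'],o['eef_pos'],o['tcp_rot'],np.round(o['joint_pos'],1),o['wrist_force'])
goal([.40,.38,.36],[180,0,88])
E
```

```text
23.6 [0.42046922 0.04036793 0.37029312] [179.81363834  -0.37200346  58.95192733] [-75.8 -19.3  48.1 110.7  14.3  82.3 -62.3] [-0.12586293 -1.02103293 -0.22836196]
t [ 0.7009 -0.4819  0.0287] w [ 0.0092 -0.0106 -0.9683]
```

Emit:
jog_arm(increments=[{"tx":0.12,"ty":-0.08,"tz":0,"wx":0,"wy":0,"wz":-0.16,"gripper":0},{"tx":0.24,"ty":-0.16,"tz":0,"wx":0,"wy":0,"wz":-0.32,"gripper":0},{"tx":0.36,"ty":-0.24,"tz":0,"wx":0,"wy":0,"wz":-0.5,"gripper":0},{"tx":0.48,"ty":-0.32,"tz":0,"wx":0,"wy":0,"wz":-0.66,"gripper":0},{"tx":0.6,"ty":-0.4,"tz":0.01,"wx":0,"wy":0,"wz":-0.82,"gripper":0},{"tx":0.7,"ty":-0.48,"tz":0.02,"wx":0.01,"wy":0,"wz":-0.97,"gripper":0},{"tx":0.7,"ty":-0.48,"tz":0.02,"wx":0.01,"wy":0,"wz":-0.97,"gripper":0}])

```text
t: 24.48
eef_pos: [0.4001, 0.3815, 0.3631]
tcp_rot: [179.9, -0.2, 88.2]
wrist_force: [0.5, -0.8, 0.1]
width: 0.0005
finger_force: 0.0
```

```bash
python3 - <<'E'
from h import *
o=arm.get_obs(); print(o['t'],o['eef_pos'],o['tcp_rot'],np.round(o['joint_pos'],1),o['wrist_force'])
goal([.64,.50,.36],[180,0,88])
E
```

```text
24.475 [0.40011949 0.38151339 0.36308572] [179.88633775  -0.21416254  88.23170155] [-91.2   7.4  46.4  97.6  -5.6  77.  -45.6] [ 0.4959502  -0.81372569  0.07509299]
t [0.3145 0.5903 0.0101] w [ 0.0038 -0.0071  0.0077]
```

Emit:
jog_arm(increments=[{"tx":0.06,"ty":0.12,"tz":0,"wx":0,"wy":0,"wz":0,"gripper":0},{"tx":0.12,"ty":0.24,"tz":0,"wx":0,"wy":0,"wz":0,"gripper":0},{"tx":0.18,"ty":0.36,"tz":0,"wx":0,"wy":0,"wz":0,"gripper":0},{"tx":0.24,"ty":0.48,"tz":0,"wx":0,"wy":0,"wz":0,"gripper":0},{"tx":0.31,"ty":0.59,"tz":0,"wx":0,"wy":0,"wz":0,"gripper":0},{"tx":0.31,"ty":0.59,"tz":0,"wx":0,"wy":0,"wz":0,"gripper":0}])

```text
t: 25.22
eef_pos: [0.6444, 0.4932, 0.3628]
tcp_rot: [179.9, -0.1, 87.8]
wrist_force: [-0.4, 0.2, 0.3]
width: 0.0004
finger_force: 0.0
```

```bash
python3 - <<'E'
from h import *
o=arm.get_obs(); print(o['t'],o['eef_pos'],o['tcp_rot'],np.round(o['joint_pos'],1),o['wrist_force'])
goal([.80,.14,.36],[180,0,60])
goal([.74,-.24,.36],[180,0,30],[.80,.14,.36],[180,0,60])
goal([.56,-.52,.36],[180,0,2],[.74,-.24,.36],[180,0,30])
E
```

```text
25.225 [0.64436314 0.49318658 0.36280104] [ 1.79903509e+02 -1.41843113e-01  8.78086761e+01] [-63.   39.9  44.4  58.9 -26.7  90.1 -28.4] [-0.37379249  0.16567607  0.25673143]
t [-0.8675  0.4226  0.0056] w [ 0.002  -0.0054  0.927 ]
t [-0.8977  0.3451  0.    ] w [-0. -0.  1.]
t [-0.7397  0.3812  0.    ] w [ 0.     -0.      0.9333]
```

Emit:
jog_arm(increments=[{"tx":-0.14,"ty":0.1,"tz":0,"wx":0,"wy":0,"wz":0.15,"gripper":0},{"tx":-0.28,"ty":0.19,"tz":0,"wx":0,"wy":0,"wz":0.3,"gripper":0},{"tx":-0.43,"ty":0.27,"tz":0,"wx":0,"wy":0,"wz":0.46,"gripper":0},{"tx":-0.57,"ty":0.34,"tz":0,"wx":0,"wy":0,"wz":0.62,"gripper":0},{"tx":-0.72,"ty":0.39,"tz":0,"wx":0,"wy":0,"wz":0.78,"gripper":0},{"tx":-0.867,"ty":0.423,"tz":0,"wx":0,"wy":0,"wz":0.927,"gripper":0},{"tx":-0.867,"ty":0.423,"tz":0,"wx":0,"wy":0,"wz":0.927,"gripper":0}])

```text
t: 26.1
eef_pos: [0.7977, 0.1347, 0.3653]
tcp_rot: [180.0, -0.3, 59.7]
wrist_force: [-0.3, -0.3, 0.2]
width: 0.0004
finger_force: 0.0
```

Emit:
jog_arm(increments=[{"tx":-0.15,"ty":0.07,"tz":0,"wx":0,"wy":0,"wz":0.16,"gripper":0},{"tx":-0.3,"ty":0.14,"tz":0,"wx":0,"wy":0,"wz":0.32,"gripper":0},{"tx":-0.45,"ty":0.2,"tz":0,"wx":0,"wy":0,"wz":0.5,"gripper":0},{"tx":-0.6,"ty":0.26,"tz":0,"wx":0,"wy":0,"wz":0.66,"gripper":0},{"tx":-0.75,"ty":0.31,"tz":0,"wx":0,"wy":0,"wz":0.83,"gripper":0},{"tx":-0.9,"ty":0.345,"tz":0,"wx":0,"wy":0,"wz":1,"gripper":0},{"tx":-0.9,"ty":0.345,"tz":0,"wx":0,"wy":0,"wz":1,"gripper":0}])

```text
t: 26.98
eef_pos: [0.7355, -0.244, 0.3624]
tcp_rot: [-179.8, -0.3, 29.7]
wrist_force: [0.1, -0.1, 0.1]
width: 0.0007
finger_force: 0.0
```

Emit:
jog_arm(increments=[{"tx":-0.15,"ty":0.09,"tz":0,"wx":0,"wy":0,"wz":0.2,"gripper":0},{"tx":-0.3,"ty":0.18,"tz":0,"wx":0,"wy":0,"wz":0.4,"gripper":0},{"tx":-0.45,"ty":0.26,"tz":0,"wx":0,"wy":0,"wz":0.6,"gripper":0},{"tx":-0.6,"ty":0.33,"tz":0,"wx":0,"wy":0,"wz":0.8,"gripper":0},{"tx":-0.74,"ty":0.381,"tz":0,"wx":0,"wy":0,"wz":0.933,"gripper":0},{"tx":-0.74,"ty":0.381,"tz":0,"wx":0,"wy":0,"wz":0.933,"gripper":0}])

```text
t: 27.72
eef_pos: [0.5561, -0.5215, 0.3598]
tcp_rot: [-179.7, -0.1, 2.0]
wrist_force: [0.4, 0.5, -0.3]
width: 0.0008
finger_force: 0.0
```

```bash
python3 - <<'E'
from h import *
o=arm.get_obs(); print(o['t'],o['eef_pos'],o['tcp_rot'],np.round(o['joint_pos'],1),o['wrist_force'])
goal([.36,-.36,.20],[180,0,0])
E
```

```text
27.725 [ 0.55611258 -0.5215472   0.35980626] [-1.79688166e+02 -1.32334869e-01  1.95138219e+00] [  7.2  40.3  61.8  68.5 -35.   90.  -25.7] [ 0.37964104  0.52974878 -0.25891767]
t [-0.4772 -0.4182  0.4007] w [-0.0105 -0.0042  0.0651]
```

Emit:
jog_arm(increments=[{"tx":-0.1,"ty":-0.09,"tz":0.07,"wx":0,"wy":0,"wz":0,"gripper":0},{"tx":-0.2,"ty":-0.18,"tz":0.15,"wx":0,"wy":0,"wz":0.02,"gripper":0},{"tx":-0.3,"ty":-0.27,"tz":0.24,"wx":0,"wy":0,"wz":0.04,"gripper":0},{"tx":-0.4,"ty":-0.35,"tz":0.33,"wx":-0.005,"wy":0,"wz":0.06,"gripper":0},{"tx":-0.477,"ty":-0.418,"tz":0.4,"wx":-0.01,"wy":-0.004,"wz":0.065,"gripper":0},{"tx":-0.477,"ty":-0.418,"tz":0.4,"wx":-0.01,"wy":-0.004,"wz":0.065,"gripper":0}])

```text
t: 28.48
eef_pos: [0.3612, -0.3543, 0.1975]
tcp_rot: [-179.6, 0.0, 0.4]
wrist_force: [1.2, 0.8, 0.1]
width: 0.0007
finger_force: 0.0
```

```bash
python3 - <<'E'
from h import *
o=arm.get_obs(); print(o['t'],o['eef_pos'],o['tcp_rot'],np.round(o['joint_pos'],1),o['wrist_force'])
goal([.327,-.3136,.062],[180,0,0])
E
```

```text
28.475 [ 0.36120631 -0.35430206  0.19754001] [-1.79633490e+02  3.99622228e-02  4.30302877e-01] [-21.5  22.5  74.6 116.2 -25.3  60.4 -24.4] [1.18469108 0.84398623 0.12391403]
t [-0.0845 -0.1002  0.3396] w [-0.0122  0.0014  0.0143]
```

Emit:
jog_arm(increments=[{"tx":-0.05,"ty":-0.05,"tz":0.06,"wx":0,"wy":0,"wz":0,"gripper":0},{"tx":-0.085,"ty":-0.1,"tz":0.15,"wx":-0.005,"wy":0,"wz":0.01,"gripper":0},{"tx":-0.085,"ty":-0.1,"tz":0.2,"wx":-0.012,"wy":0,"wz":0.014,"gripper":0},{"tx":-0.085,"ty":-0.1,"tz":0.2,"wx":-0.012,"wy":0,"wz":0.014,"gripper":0},{"tx":-0.085,"ty":-0.1,"tz":0.2,"wx":-0.012,"wy":0,"wz":0.014,"gripper":0}])

```text
t: 29.1
eef_pos: [0.3296, -0.319, 0.1203]
tcp_rot: [179.7, -0.0, -0.1]
wrist_force: [-0.7, 0.0, 0.7]
width: 0.0005
finger_force: 0.0
```

```bash
python3 - <<'E'
from h import *
o=arm.get_obs(); print(o['t'],o['eef_pos'],o['tcp_rot'],np.round(o['joint_pos'],1),o['wrist_force'])
goal([.327,-.3136,.062],[180,0,0])
E
```

```text
29.1 [ 0.32963451 -0.31899179  0.12033802] [ 1.79663508e+02 -4.24968583e-02 -9.06630048e-02] [-21.   22.9  70.3 126.4 -28.8  48.9 -22.6] [-0.73751029  0.00274164  0.70995278]
t [-0.0067 -0.0143  0.1458] w [ 0.0112 -0.0014 -0.003 ]
```

Emit:
jog_arm(increments=[{"tx":-0.006,"ty":-0.014,"tz":0.06,"wx":0.01,"wy":0,"wz":0,"gripper":0},{"tx":-0.006,"ty":-0.014,"tz":0.12,"wx":0.01,"wy":0,"wz":0,"gripper":0},{"tx":-0.006,"ty":-0.014,"tz":0.145,"wx":0.01,"wy":0,"wz":0,"gripper":0},{"tx":-0.006,"ty":-0.014,"tz":0.145,"wx":0.01,"wy":0,"wz":0,"gripper":0}])

```text
t: 29.6
eef_pos: [0.3265, -0.3135, 0.0617]
tcp_rot: [180.0, 0.0, -0.1]
wrist_force: [0.7, -0.8, -0.0]
width: 0.0005
finger_force: 0.0
```

```bash
python3 - <<'E'
from h import *
o=arm.get_obs(); print(o['t'],o['eef_pos'],o['tcp_rot'],np.round(o['joint_pos'],1),o['wrist_force'])
T=arm.capture('top');S=arm.capture('scene');cv2.imwrite('pics/t7.png',T);cv2.imwrite('pics/s7.png',S)
for n,i in (('scene',S),('top',T)):
    e=proj(n,[.470,-.352,.091]); print(n,e,[cv2.minEnclosingCircle(c) for c in blobs(i,[0,170,70],[6,255,255],(int(e[0])-40,int(e[1])-45,int(e[0])+40,int(e[1])+40),6)])
E
```

```text
29.6 [ 0.32647126 -0.3134746   0.06165896] [ 1.79986928e+02  2.66955868e-02 -1.44072457e-01] [-12.8  27.3  60.6 129.4 -36.2  42.4 -17. ] [ 0.7407665  -0.84177723 -0.01208739]
scene [435.3237523  253.80735258] []
top [455.48573804 218.54285256] [((456.5, 219.0), 2.5000998973846436)]
```

Emit:
jog_arm(increments=[{"tx":0.01,"ty":0,"tz":0,"wx":0,"wy":0,"wz":0,"gripper":0},{"tx":0.02,"ty":0,"tz":0,"wx":0,"wy":0,"wz":0,"gripper":0},{"tx":0.026,"ty":0,"tz":0,"wx":0,"wy":0,"wz":0,"gripper":0},{"tx":0.032,"ty":0,"tz":0,"wx":0,"wy":0,"wz":0,"gripper":0},{"tx":0.036,"ty":0,"tz":0,"wx":0,"wy":0,"wz":0,"gripper":0},{"tx":0.036,"ty":0,"tz":0,"wx":0,"wy":0,"wz":0,"gripper":0}])

```text
t: 30.45
eef_pos: [0.3407, -0.313, 0.0612]
tcp_rot: [-180.0, 0.0, -0.1]
wrist_force: [0.2, 0.5, 0.2]
width: 0.0009
finger_force: 0.0
```

Emit:
jog_arm(increments=[{"tx":0.004,"ty":0,"tz":0,"wx":0,"wy":0,"wz":0,"gripper":0},{"tx":0.008,"ty":0,"tz":0,"wx":0,"wy":0,"wz":0,"gripper":0},{"tx":0.008,"ty":0,"tz":0,"wx":0,"wy":0,"wz":0,"gripper":0}])

```text
t: 30.82
eef_pos: [0.3423, -0.313, 0.0611]
tcp_rot: [-180.0, 0.1, -0.2]
wrist_force: [-9.4, 0.0, 6.2]
width: 0.0006
finger_force: 4.9
```

Emit:
jog_arm(increments=[{"tx":0.004,"ty":0,"tz":0,"wx":0,"wy":0,"wz":0,"gripper":0},{"tx":0.008,"ty":0,"tz":0,"wx":0,"wy":0,"wz":0,"gripper":0},{"tx":0.008,"ty":0,"tz":0,"wx":0,"wy":0,"wz":0,"gripper":0}])

```text
t: 31.2
eef_pos: [0.345, -0.313, 0.061]
tcp_rot: [-179.9, 0.2, -0.2]
wrist_force: [-9.1, -0.7, 3.9]
width: 0.0005
finger_force: 4.8
```

Contact came at TCP x ≈ 0.3415, which puts the pad at 0.3495 as predicted. Next I'll push to about mid-travel.

Emit:
jog_arm(increments=[{"tx":0.006,"ty":0,"tz":0,"wx":0,"wy":0,"wz":0,"gripper":0},{"tx":0.012,"ty":0,"tz":0,"wx":0,"wy":0,"wz":0,"gripper":0},{"tx":0.02,"ty":0,"tz":0,"wx":0,"wy":0,"wz":0,"gripper":0},{"tx":0.032,"ty":0,"tz":0,"wx":0,"wy":0,"wz":0,"gripper":0},{"tx":0.047,"ty":0,"tz":0,"wx":0,"wy":0,"wz":0,"gripper":0},{"tx":0.062,"ty":0,"tz":0,"wx":0,"wy":0,"wz":0,"gripper":0},{"tx":0.077,"ty":0,"tz":0,"wx":0,"wy":0,"wz":0,"gripper":0},{"tx":0.092,"ty":0,"tz":0,"wx":0,"wy":0,"wz":0,"gripper":0},{"tx":0.107,"ty":0,"tz":0,"wx":0,"wy":0,"wz":0,"gripper":0},{"tx":0.122,"ty":0,"tz":0,"wx":0,"wy":0,"wz":0,"gripper":0},{"tx":0.137,"ty":0,"tz":0,"wx":0,"wy":0,"wz":0,"gripper":0},{"tx":0.152,"ty":0,"tz":0,"wx":0,"wy":0,"wz":0,"gripper":0},{"tx":0.167,"ty":0,"tz":0,"wx":0,"wy":0,"wz":0,"gripper":0},{"tx":0.182,"ty":0,"tz":0,"wx":0,"wy":0,"wz":0,"gripper":0},{"tx":0.197,"ty":0,"tz":0,"wx":0,"wy":0,"wz":0,"gripper":0},{"tx":0.212,"ty":0,"tz":0,"wx":0,"wy":0,"wz":0,"gripper":0},{"tx":0.225,"ty":0,"tz":0,"wx":0,"wy":0,"wz":0,"gripper":0},{"tx":0.225,"ty":0,"tz":0,"wx":0,"wy":0,"wz":0,"gripper":0}])

```text
t: 33.45
eef_pos: [0.4372, -0.3133, 0.0611]
tcp_rot: [180.0, 0.0, -0.1]
wrist_force: [-0.4, 0.9, 0.1]
width: 0.0005
finger_force: 0.0
```

```bash
python3 - <<'E'
from h import *
o=arm.get_obs(); print(o['t'],o['eef_pos'],o['tcp_rot'],np.round(o['joint_pos'],1),o['wrist_force'])
T=arm.capture('top');cv2.imwrite('pics/t8.png',T)
A=Ro.from_euler('xyz',[180,0,-0.5],degrees=True)
R35=(Ro.from_rotvec([0,-np.radians(35),0])*A).as_euler('xyz',degrees=True); print(R35)
goal(o['eef_pos']+np.array([-.04,0,.005]),R35)
E
```

```text
33.45 [ 0.43720206 -0.31331352  0.06111722] [ 1.79997475e+02  3.76485194e-02 -1.30434669e-01] [-13.8  34.5  56.6 118.9 -39.6  47.8 -23.5] [-0.402749    0.9467082   0.10105692]
[-179.64990503  -34.99847241   -0.6103797 ]
t [-0.0999  0.0004 -0.0124] w [0.0062 1.1676 0.0119]
```

Emit:
jog_arm(increments=[{"tx":-0.08,"ty":0,"tz":-0.02,"wx":0,"wy":0,"wz":0,"gripper":0},{"tx":-0.12,"ty":0,"tz":-0.02,"wx":0,"wy":0.3,"wz":0,"gripper":0},{"tx":-0.12,"ty":0,"tz":-0.02,"wx":0,"wy":0.6,"wz":0,"gripper":0},{"tx":-0.12,"ty":0,"tz":-0.02,"wx":0.006,"wy":0.9,"wz":0.01,"gripper":0},{"tx":-0.12,"ty":0,"tz":-0.02,"wx":0.006,"wy":1,"wz":0.012,"gripper":0},{"tx":-0.12,"ty":0,"tz":-0.02,"wx":0.006,"wy":1,"wz":0.012,"gripper":0}])

```text
t: 34.25
eef_pos: [0.3803, -0.3095, 0.0446]
tcp_rot: [-177.4, -20.8, -1.0]
wrist_force: [-0.2, -0.8, 0.5]
width: 0.0006
finger_force: 0.0
```

```bash
python3 - <<'E'
from h import *
o=arm.get_obs(); print(o['t'],o['eef_pos'],o['tcp_rot'],np.round(o['joint_pos'],1),o['wrist_force'])
goal([.41,-.3139,.062],[-179.65,-35,-.6])
T=arm.capture('top');S=arm.capture('scene');cv2.imwrite('pics/t9.png',T);cv2.imwrite('pics/s9.png',S)
c=np.zeros((500,790,3),np.uint8); c[:,:390]=cv2.resize(T[170:270,395:473],(390,500),interpolation=cv2.INTER_CUBIC); c[:,400:790]=cv2.resize(S[190:310,380:474],(390,500),interpolation=cv2.INTER_CUBIC); cv2.imwrite('pics/c9.png',c)
E
```

```text
34.25 [ 0.38026645 -0.30954096  0.04462929] [-177.41214037  -20.84820998   -1.01724106] [ 28.5  17.4  17.  134.4 -56.2  25.6   4.4] [-0.19873728 -0.76937854  0.52350884]
t [ 0.0851  0.0089 -0.0145] w [-0.0677  0.4713 -0.0244]
```

View pics/c9.png

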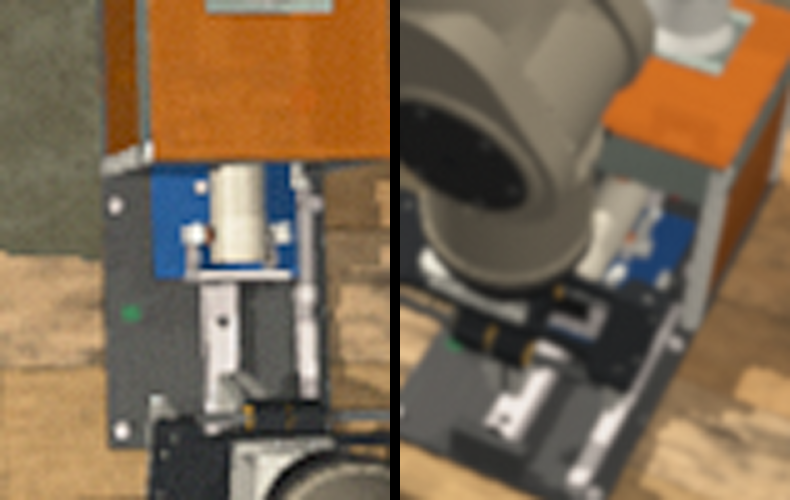

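Top view: the carriage is partway under the shield, with its push plate at about (443,224) in full-picture pixels. The tube is still in the saddles and the gripper is behind the plate. The lean isn't finished and the tip sank a little, so I'll raise it and complete the lean.

```bash
python3 - <<'E'
from h import *
o=arm.get_obs(); print(o['eef_pos'],o['tcp_rot'],o['wrist_force'])
goal([.415,-.3139,.075],[-179.65,-35,-.6])
T=cv2.imread('pics/t9.png'); print(plane('top',(395+240/5,170+275/5),.08))
E
```

```text
[ 0.37875109 -0.31043474  0.0443724 ] [-177.3370884   -20.8180232    -1.26490789] [-0.36713118 -0.47748404 -0.2895701 ]
t [ 0.1121  0.0048 -0.0396] w [-0.0663  0.4721 -0.0321]
[ 0.44985501 -0.31333172  0.08      ]
```

Emit:
jog_arm(increments=[{"tx":0.03,"ty":0,"tz":-0.07,"wx":0,"wy":0,"wz":0,"gripper":0},{"tx":0.08,"ty":0.004,"tz":-0.04,"wx":-0.03,"wy":0.1,"wz":-0.01,"gripper":0},{"tx":0.112,"ty":0.005,"tz":-0.04,"wx":-0.066,"wy":0.3,"wz":-0.03,"gripper":0},{"tx":0.112,"ty":0.005,"tz":-0.04,"wx":-0.066,"wy":0.47,"wz":-0.03,"gripper":0},{"tx":0.112,"ty":0.005,"tz":-0.04,"wx":-0.066,"wy":0.47,"wz":-0.03,"gripper":0},{"tx":0.112,"ty":0.005,"tz":-0.04,"wx":-0.066,"wy":0.47,"wz":-0.03,"gripper":0}])

```text
t: 35.1
eef_pos: [0.4026, -0.3069, 0.0475]
tcp_rot: [-177.7, -28.1, -0.6]
wrist_force: [-0.1, -0.2, -0.9]
width: 0.0005
finger_force: 0.0
```

```bash
python3 - <<'E'
from h import *
o=arm.get_obs(); print(o['t'],o['eef_pos'],o['tcp_rot'],np.round(o['joint_pos'],1),o['wrist_force'])
goal([.43,-.3139,.062],[-179.65,-35,-.6])
E
```

```text
35.1 [ 0.40255345 -0.30691885  0.04754006] [-177.70979949  -28.07171692   -0.62960113] [ 65.5  19.2 -23.2 134.6 -57.8  15.9   9.2] [-0.05827196 -0.22361294 -0.89096772]
t [ 0.0777  0.0167 -0.0002] w [-0.0641  0.2309 -0.0062]
```

Emit:
jog_arm(increments=[{"tx":0.03,"ty":0.01,"tz":-0.01,"wx":-0.03,"wy":0,"wz":0,"gripper":0},{"tx":0.06,"ty":0.015,"tz":-0.01,"wx":-0.06,"wy":0.04,"wz":0,"gripper":0},{"tx":0.07,"ty":0.017,"tz":-0.01,"wx":-0.064,"wy":0.08,"wz":-0.006,"gripper":0},{"tx":0.07,"ty":0.017,"tz":-0.01,"wx":-0.064,"wy":0.08,"wz":-0.006,"gripper":0}])

```text
t: 35.6
eef_pos: [0.4251, -0.3145, 0.0641]
tcp_rot: [-179.7, -30.4, -0.6]
wrist_force: [-0.5, -0.3, -0.5]
width: 0.0006
finger_force: 0.0
```

```bash
python3 - <<'E'
from h import *
o=arm.get_obs(); print(o['t'],o['eef_pos'],o['tcp_rot'],np.round(o['joint_pos'],1),o['wrist_force'])
goal([.43,-.3139,.062],[-179.7,-32,-.6])
E
```

```text
35.6 [ 0.42505735 -0.31454223  0.06405039] [-179.67484172  -30.44967266   -0.56546953] [ 71.1  19.1 -31.1 133.8 -57.2  12.7   7.3] [-0.47692831 -0.2746434  -0.54591837]
t [ 0.008  -0.0017  0.0107] w [-0.0014  0.0517  0.0007]
```

The tool now leans 30° behind the pad at (0.425, -0.3145, 0.064). Pushing at this lean, +x per 5 mm is tx 0.0108, tz 0.0063. I'll push to about 0.485 first.

Emit:
jog_arm(increments=[{"tx":0.0108,"ty":0,"tz":0.0063,"wx":0,"wy":0,"wz":0,"gripper":0},{"tx":0.0216,"ty":0,"tz":0.0127,"wx":0,"wy":0,"wz":0,"gripper":0},{"tx":0.0323,"ty":0,"tz":0.019,"wx":0,"wy":0,"wz":0,"gripper":0},{"tx":0.0431,"ty":0,"tz":0.0254,"wx":0,"wy":0,"wz":0,"gripper":0},{"tx":0.0539,"ty":0,"tz":0.0317,"wx":0,"wy":0,"wz":0,"gripper":0},{"tx":0.0647,"ty":0,"tz":0.038,"wx":0,"wy":0,"wz":0,"gripper":0},{"tx":0.0755,"ty":0,"tz":0.0444,"wx":0,"wy":0,"wz":0,"gripper":0},{"tx":0.0862,"ty":0,"tz":0.0507,"wx":0,"wy":0,"wz":0,"gripper":0},{"tx":0.097,"ty":0,"tz":0.0571,"wx":0,"wy":0,"wz":0,"gripper":0},{"tx":0.1078,"ty":0,"tz":0.0634,"wx":0,"wy":0,"wz":0,"gripper":0},{"tx":0.1186,"ty":0,"tz":0.0697,"wx":0,"wy":0,"wz":0,"gripper":0},{"tx":0.1294,"ty":0,"tz":0.0761,"wx":0,"wy":0,"wz":0,"gripper":0},{"tx":0.1294,"ty":0,"tz":0.0761,"wx":0,"wy":0,"wz":0,"gripper":0}])

```text
t: 37.22
eef_pos: [0.4857, -0.3148, 0.0645]
tcp_rot: [-179.7, -30.5, -0.5]
wrist_force: [-0.9, -1.0, 1.0]
width: 0.0005
finger_force: 0.0
```

```bash
python3 - <<'E'
from h import *
o=arm.get_obs(); print(o['t'],o['eef_pos'],o['tcp_rot'],np.round(o['joint_pos'],1),o['wrist_force'])
goal([.499,-.3141,.062],[-179.7,-31,-.6])
E
```

```text
37.225 [ 0.48566417 -0.31479602  0.06448148] [-179.733805    -30.49674356   -0.49413322] [ 59.8  21.1 -25.2 129.4 -54.4  11.7  -0.6] [-0.89176001 -1.01523544  1.02061106]
t [ 0.0256 -0.0019  0.0223] w [-0.0007  0.0168  0.0029]
```

Emit:
jog_arm(increments=[{"tx":0.005,"ty":0,"tz":0.004,"wx":0,"wy":0,"wz":0,"gripper":0},{"tx":0.01,"ty":0,"tz":0.008,"wx":0,"wy":0,"wz":0,"gripper":0},{"tx":0.015,"ty":0,"tz":0.012,"wx":0,"wy":0,"wz":0,"gripper":0},{"tx":0.02,"ty":0,"tz":0.016,"wx":0,"wy":0,"wz":0,"gripper":0},{"tx":0.025,"ty":-0.001,"tz":0.02,"wx":0,"wy":0,"wz":0,"gripper":0},{"tx":0.025,"ty":-0.001,"tz":0.02,"wx":0,"wy":0,"wz":0,"gripper":0}])

```text
t: 37.98
eef_pos: [0.498, -0.3148, 0.0627]
tcp_rot: [-179.7, -30.5, -0.5]
wrist_force: [-0.4, -0.4, 0.6]
width: 0.0003
finger_force: 0.2
```

```bash
python3 - <<'E'
from h import *
o=arm.get_obs(); print(o['t'],o['eef_pos'],o['wrist_force'])
T=arm.capture('top');cv2.imwrite('pics/t10.png',T)
for n in ('t0' ,'t9','t10'):
    i=cv2.imread('pics/top0.png' if n=='t0' else f'pics/{n}.png')
    col=cv2.cvtColor(i,cv2.COLOR_BGR2GRAY)[205:262,432:437].mean(1).round().astype(int); print(n,list(col))
E
```

```text
37.975 [ 0.49803922 -0.31475363  0.0626808 ] [-0.43121012 -0.39644101  0.58700557]
t0 [np.int64(114), np.int64(129), np.int64(122), np.int64(123), np.int64(123), np.int64(109), np.int64(104), np.int64(97), np.int64(86), np.int64(85), np.int64(83), np.int64(129), np.int64(120), np.int64(96), np.int64(97), np.int64(100), np.int64(103), np.int64(119), np.int64(174), np.int64(195), np.int64(203), np.int64(188), np.int64(131), np.int64(130), np.int64(143), np.int64(114), np.int64(93), np.int64(95), np.int64(96), np.int64(102), np.int64(141), np.int64(147), np.int64(118), np.int64(93), np.int64(96), np.int64(93), np.int64(94), np.int64(94), np.int64(87), np.int64(193), np.int64(220), np.int64(210), np.int64(178), np.int64(132), np.int64(119), np.int64(130), np.int64(121), np.int64(103), np.int64(114), np.int64(163), np.int64(138), np.int64(83), np.int64(73), np.int64(75), np.int64(84), np.int64(129), np.int64(151)]
t9 [np.int64(79), np.int64(134), np.int64(151), np.int64(117), np.int64(79), np.int64(86), np.int64(87), np.int64(85), np.int64(82), np.int64(108), np.int64(183), np.int64(203),
[... 801 characters left out ...]
7), np.int64(128), np.int64(130), np.int64(136), np.int64(138), np.int64(139), np.int64(127), np.int64(104), np.int64(79), np.int64(81), np.int64(107), np.int64(85), np.int64(45), np.int64(44), np.int64(47), np.int64(46), np.int64(47), np.int64(47), np.int64(44), np.int64(47), np.int64(47), np.int64(45), np.int64(46), np.int64(45), np.int64(47), np.int64(41), np.int64(77), np.int64(98), np.int64(101), np.int64(101), np.int64(100), np.int64(101), np.int64(102), np.int64(106), np.int64(107), np.int64(106), np.int64(104), np.int64(109), np.int64(112), np.int64(111), np.int64(112), np.int64(113), np.int64(109), np.int64(88), np.int64(77), np.int64(80), np.int64(87), np.int64(132), np.int64(153)]
```

```bash
python3 - <<'E'
from h import *
def row(f):
    i=cv2.imread(f); g=cv2.cvtColor(i,cv2.COLOR_BGR2GRAY)[:,432:437].mean(1); return g
for f,a,b in (('pics/top0.png',252,257),('pics/t9.png',222,227),('pics/t10.png',205,210)):
    g=row(f)[a:b]; w=np.clip(g-g.min(),0,None); r=(np.arange(a,b)*w).sum()/w.sum(); print(f,r,plane('top',(434.5,r),.08)[0])
for s in (0,.165,.205): print(s,proj('top',[.3503+s,-.30,.08]))
E
```

```text
pics/top0.png 253.91639871382634 0.3557966578706334
pics/t9.png 224.4051724137931 0.45232231639768905
pics/t10.png 207.11084624553035 0.509451400941156
0 [440.23153616 255.50785155]
0.165 [438.11100338 205.27988597]
0.205 [437.60370219 193.26370467]
```

The push plate's top edge is at row 207.1, against 253.9 at the start. That puts the carriage at about 0.154–0.155, about 10 mm short of the station. I'll creep 7 mm more and let the detent pull it in.

Emit:
jog_arm(increments=[{"tx":0.003,"ty":0,"tz":0.0018,"wx":0,"wy":0,"wz":0,"gripper":0},{"tx":0.006,"ty":0,"tz":0.0035,"wx":0,"wy":0,"wz":0,"gripper":0},{"tx":0.009,"ty":0,"tz":0.0053,"wx":0,"wy":0,"wz":0,"gripper":0},{"tx":0.012,"ty":0,"tz":0.007,"wx":0,"wy":0,"wz":0,"gripper":0},{"tx":0.015,"ty":0,"tz":0.0088,"wx":0,"wy":0,"wz":0,"gripper":0},{"tx":0.015,"ty":0,"tz":0.0088,"wx":0,"wy":0,"wz":0,"gripper":0},{"tx":0.015,"ty":0,"tz":0.0088,"wx":0,"wy":0,"wz":0,"gripper":0}])

```text
t: 38.9
eef_pos: [0.5049, -0.3146, 0.0627]
tcp_rot: [-179.7, -30.5, -0.5]
wrist_force: [-0.3, 0.6, -0.7]
width: 0.0005
finger_force: 0.0
```

```bash
cat > plate.py <<'E'
from h import *
o=arm.get_obs(); print(o['t'],o['eef_pos'],o['wrist_force'])
i=arm.capture('top'); cv2.imwrite('pics/tl.png',i); g=cv2.cvtColor(i,cv2.COLOR_BGR2GRAY)[:,432:437].mean(1); print(g[196:222].round())
a=195+np.argmax(g[195:211])-2; w=g[a:a+5]-g[a:a+5].min(); r=((np.arange(a,a+5))*w).sum()/w.sum(); print(r,'carriage',plane('top',(434.5,r),.08)[0]-.3558)
E
python3 plate.py
```

```text
38.9 [ 0.50491108 -0.31463618  0.06270499] [-0.26952071  0.61560411 -0.72562157]
[122. 124. 122. 124. 127. 112.  79. 107. 178. 147.  96. 115. 124. 125.
 123. 124. 128. 129. 127. 129. 137. 120. 113.  83.  96. 115.]
204.3428571428571 carriage 0.16283402050967088
```

Emit:
jog_arm(increments=[{"tx":0.003,"ty":0,"tz":0.0018,"wx":0,"wy":0,"wz":0,"gripper":0},{"tx":0.005,"ty":0,"tz":0.003,"wx":0,"wy":0,"wz":0,"gripper":0},{"tx":0.005,"ty":0,"tz":0.003,"wx":0,"wy":0,"wz":0,"gripper":0}])

```text
t: 39.33
eef_pos: [0.5073, -0.3147, 0.0627]
tcp_rot: [-179.7, -30.5, -0.5]
wrist_force: [0.6, 0.1, 0.3]
width: 0.0004
finger_force: 0.0
```

```bash
python3 plate.py
```

```text
39.325 [ 0.50729589 -0.31469589  0.06268666] [0.64382652 0.12108982 0.27507622]
[122. 123. 122. 126. 130. 114.  81. 107. 177. 147.  94. 113. 126. 124.
 121. 123. 126. 129. 128. 132. 125. 109.  83.  91. 114.  91.]
204.3313432835821 carriage 0.16287223954445895
```

The tool advanced 2.4 mm with no force and the plate did not move, so the carriage has pulled itself into the detent. I'll back away and check.

Emit:
jog_arm(increments=[{"tx":-0.03,"ty":0,"tz":-0.018,"wx":0,"wy":0,"wz":0,"gripper":0},{"tx":-0.07,"ty":0,"tz":-0.042,"wx":0,"wy":0,"wz":0,"gripper":0},{"tx":-0.11,"ty":0,"tz":-0.08,"wx":0,"wy":0,"wz":0,"gripper":0},{"tx":-0.12,"ty":0,"tz":-0.16,"wx":0,"wy":0,"wz":0,"gripper":0},{"tx":-0.12,"ty":0,"tz":-0.24,"wx":0,"wy":0,"wz":0,"gripper":0},{"tx":-0.12,"ty":0,"tz":-0.24,"wx":0,"wy":0,"wz":0,"gripper":0}])

```text
t: 40.12
eef_pos: [0.4168, -0.3155, 0.1228]
tcp_rot: [-179.9, -30.6, -0.5]
wrist_force: [0.0, -0.3, -0.3]
width: 0.0003
finger_force: 0.0
```

```bash
python3 plate.py; python3 - <<'E'
from h import *
S=arm.capture('scene');W=arm.capture('wrist');T=arm.capture('top')
c=np.zeros((600,800,3),np.uint8); c[:300,:480]=cv2.resize(S,(480,300)); c[300:600,:480]=cv2.resize(W,(480,300)); c[:600,490:800]=cv2.resize(T[150:270,275:475][:, 138:],(310,600),interpolation=cv2.INTER_CUBIC)
cv2.imwrite('pics/c11.png',c)
print(np.abs(T[195:260,275:385].astype(int)-cv2.imread('pics/top0.png')[195:260,275:385]).max(2).mean(0).round()[::10])
E
```

```text
40.125 [ 0.41679274 -0.31545999  0.12278977] [ 0.03268965 -0.3484425  -0.33271206]
[121. 124. 121. 124. 126. 112.  79. 108. 176. 145.  97. 112. 125. 125.
 121. 124. 129. 128. 127. 128. 137. 138. 134. 137. 134. 127.]
204.34165067178503 carriage 0.16283802525366864
[ 3.  5. 16. 24. 22.  4.  3.  3.  3.  3.  3.]
```

View pics/c11.png

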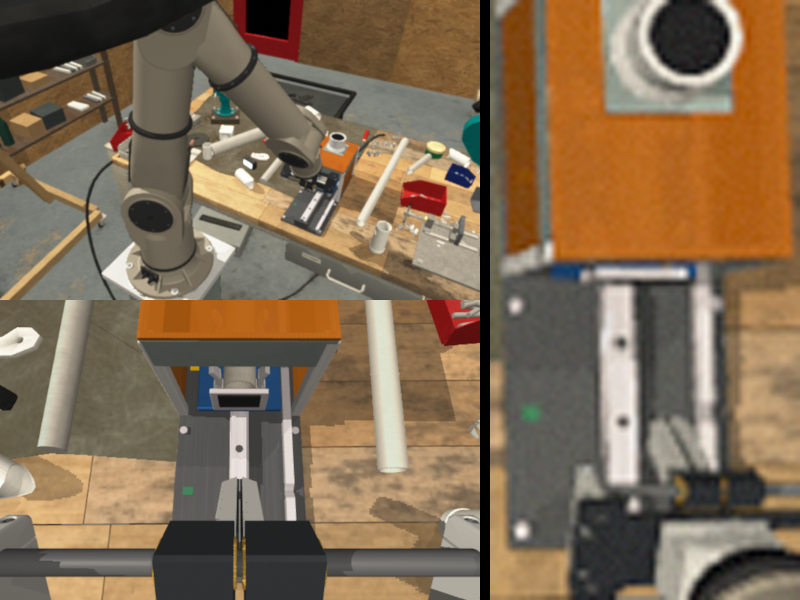

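The wrist and top views show the carriage under the shield with the push plate just in front of the shield edge, still at the same position after release. The tube is in the saddles, and the other loose things are where they were. I'll hand it in.

```bash
python3 -c "
from cell import arm
print(arm.finish_job())"
```

```text
the job is handed in; nothing more can be done
None
```

The job is handed in at about 40 s: the slim tube lies in both saddles, the hold-down swung onto it before the push, and the carriage sits in the first station's detent (about 0.163 m by camera against 0.165) without running on; the verdict itself was not shown.

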